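Show the long specimen tube to the inspection camera

ROBOT

A 6-joint arm with a two-finger parallel gripper is mounted at the origin on the work surface. World frame = base frame: x ahead of the robot, y to its left, z up, the work surface at z = 0. Lengths are in mm, angles in rad, forces in N, time in s.
With the tool pointing down it reaches from about 400 to 925 mm from the base axis. Payload 12.5 kg.
Tool frame: the origin (TCP) lies midway between the tips of the shut fingers; the grasp point (between the pads) lies 19 mm behind it (env.pinch_z is the z of the grasp point in the tool frame, in mm); z points along the fingers, y is the line along which they close (so a half turn about z gives the same grasp; the last joint's range is limited). The gripper opens to 95 mm and grips with 3 to 60 N. Pads are 20 mm wide; open, the fingers measure 119 mm over their backs; the gripper's body (75 mm by 180 mm) begins 59 mm behind the grasp point.
Start: joints at [-1.416, 0.491, 1.559, -0, 1.092, -0.106], TCP at [161.181, -603.88, 182.061] pointing down, gripper open.
Joint ranges: [-3.1, 3.1], [-0.84, 2.19], [0.05, 2.79], [-1.13, 4.28], [0.06, 2.93], [-2.69, 2.69]. Speed limits (rad/s): [2.22, 2.22, 2.79, 3.14, 3.14, 3.14].

INTERFACE

Orientations are given as [roll, pitch, yaw] about the fixed x, y, z axes, in that order (R = Rz(yaw) Ry(pitch) Rx(roll)).
In Python, from cell import env, eyes gives the robot as it stands.
- The arm moves only by the shell command python3 -m inch 'ROWS'. ROWS is JSON, a list of rows, each a list of 3 entries, a list of its own where there are three numbers: the shift along the tool's x, y, z in units of 60 mm (1.0 is 60 mm), then the turn about the tool's z in units of 5 degrees (1.0 is 5 degrees), then the closure, from -1 (fully open) to 1 (shut). In form: [[[tx, ty, tz], turn, claw], ...]. A call has exactly 10 rows; each row shifts and turns the commanded pose from where the row before left it, along the tool's axes as they then stand; what a row does not reach is not made up. A row lasts 1/8 s, in which the tool goes at most 62.5 mm and 10.7 degrees, less where a joint would pass 70% of its speed; a pose out of reach is approached as far as the arm can. A call is refused whole if a number of a shift passes 1 or a number of a turn 1, either way. A call with a gripper value outside its range is refused whole. The fingers move at their own pace and stop on an object; the grip force is fixed at half the most. Time passes only in rows, so rows that do not move let the fingers close, or fill a call up. It gives the time, the measured TCP pose, the force, the opening and the grip force at its end, in the units of the state.
- env.state(): the state, without advancing time (a new reading comes with each control period).
- eyes.read_camera(name): name is "scene" or "top" or "wrist"; returns a dict with "pixels" (400x640x3 uint8, red, green, blue), "fx", "fy", "cx", "cy" (pixels), "extrinsics" (4x4, takes a point from world to camera coordinates). Camera axes: x right, y down, z forward; pixel columns grow to the right and rows downward; lengths in mm; the calibration is good to about 2 mm. A picture is of the moment at which its call begins. There is no depth.
- env.job_done(): hands the job in; it is judged then, once.
Trained networks look in a picture, given as the dict that the camera call returned (one of the last four; its "shot" number tells which), for a name from the list of things; names that differ only in an ending like _2 or _b are one class to them, and where a whole thing is asked for, a point or a joint stands for the part that bears it (a point fixed in the world has none). Each returns a list of dicts, best first, with "score" (0 to 1); they miss things now and then, are a little off and sometimes report something else, mostly with a low value. They report only what shows in the picture. A call takes as long as a camera call. They do not tell look-alikes from the thing itself.
- eyes.boxes_of(name, picture): "centre" ([row, column] in pixels, amid what is visible of it).
- eyes.cut_out(name, picture): "mask" (400x640 bool, what is visible of it) and "centre" ([row, column] in pixels, amid what is visible of it).
- eyes.spot_point(name, picture): "centre" ([row, column] in pixels: a listed point, or the origin of a listed thing).
The state is a dict: "t": time; "joints": joint angles; "qvel": joint speeds; "tau": joint torques, N m; "eef_pos": TCP position; "tcp_rot": TCP orientation; "ft_force": force on the tool from outside, world axes, zero at the start; "moment": the same for the moment, N m; "opening": opening from 0.0 (shut) to 1.0 (fully open); "grip_force": force on a finger pad.
Only numpy, scipy, OpenCV 4.12 (cv2) and the standard library are available. Lean on these libraries where they do the work, as an engineer would, in place of code of your own. Each camera call takes 0.05 s, during which the arm holds its last target. There are 200 camera calls.

TASK

Lift the clear splash cover off the tube rack and hang it over the bar of the rail like a saddle, one wall each side and about mid-bar, and let go of it. Then take the one long tube from the rack and hold it in the air in front of the inspection camera, the middle of the tube at the camera's focus, 100 mm in front of the lens, cap upward and the tube leaning so that it stands square to the line of sight and does not lean sideways; keep the cap uppermost all the way. Finish while still holding the tube there, with the cover still hanging, and leave the short tubes, the camera and the other things as they are.

Things in the scene. Friction and masses are not known exactly. Their poses are not given: they have to be found in the camera images.
- rack: White block tube rack, fixed, 44 (its x) x 200 (its y) x 60 mm high; a row of five holes at y = -64, -32, 0, 32, 64 mm, floors 12 mm above the bench, 2 mm wider than the tubes. At each end (y = +-96 mm) a post 44 x 8 mm rises to 130 mm; the splash cover starts lying on the two posts. Origin: centre of the underside, z up.
- cover: Splash cover, 0.2 kg: rigid upside-down U of clear sheet, grey edges. Top sheet 64 (x) x 204 (y) x 4 mm; two walls 4 mm thick hang 70 mm down along its long edges, 56 mm apart inside; ends open. On top a grey grip 12 mm thick (x), 80 long (y), its top 46 mm above the origin. Origin: centre of the UNDERSIDE of the top sheet, z up. Starts on the rack, y along the rack's y, origin at 130 mm.
- rail: Fixed steel rail: one horizontal round bar, 16 mm diameter, 270 mm long along its y, on two posts at its ends. Origin on the bench under the bar's middle, z up.
- rail_mid (a point): Middle of the rail's bar, on its centre line, 150 mm above the bench (bar top at 158 mm).
- long_tube: The only long sealed specimen tube, about 25 g: 112 mm long, body 16 mm diameter, the top 24 mm is a cap of 19 mm diameter. Starts upright in one of the rack's five holes, cap top 124 mm above the bench, under the cover. Origin: centre of its bottom end; z runs along the tube to the cap.
- long_tube_mid (a point): Middle of the long tube, on its axis, 56 mm from either end.
- camera_head: Inspection camera's head: white box 60 x 62 x 56 mm, black lens 44 mm in diameter, on a fixed stand. The lens looks along its own -x, 0.25 to 0.6 rad down, to the robot's side; lens face 60 mm from the origin. Stiff hinge: do not shift it. Origin: box middle, 270 mm above the bench. y is level; z is square to the line of sight, upward, leaning to the robot's side.
- focus (a point): The camera's focus: the point in the air on the line of sight, 100 mm in front of the lens face (head frame -160, 0, 0 mm).
- short_tube1: Short specimen tube, 85 mm long, otherwise like the long one (same body and cap); stands in the same rack, cap top 97 mm above the bench. Origin: bottom end, z up.
- short_tube2: Short specimen tube, 85 mm long, otherwise like the long one (same body and cap); stands in the same rack, cap top 97 mm above the bench. Origin: bottom end, z up.
- short_tube3: Short specimen tube, 85 mm long, otherwise like the long one (same body and cap); stands in the same rack, cap top 97 mm above the bench. Origin: bottom end, z up.
- short_tube4: Short specimen tube, 85 mm long, otherwise like the long one (same body and cap); stands in the same rack, cap top 97 mm above the bench. Origin: bottom end, z up.
- dish: Bystander: closed clear round dish, 62 dia x 15 high mm, on the bench. Origin: centre of the underside.
- jar: Bystander: white specimen jar, 60 dia x 75 high mm, on the bench. Origin: centre of the underside.
- reagent: Bystander: amber bottle, 54 dia x 130 high mm, on the bench. Origin: centre of the underside.
- slide_box: Bystander: flat grey and white box, 85 x 60 x 35 high mm, on the bench. Origin: centre of the underside.
- tip_box: Bystander: box of clear pipette tips, 120 x 85 x 54 high mm, on the bench. Origin: centre of the underside.
Not all that is in view belongs to the job. What is shaped like the cover but green or orange is not meant.

How it is judged:
By the outcome, as a careful person would: the job done as asked, in the order asked, and still so for the second after the job is handed in, while the arm keeps its last pose, push and grip.
It also fails if it takes over 53 s, if anything falls off the work surface, if the arm or the gripper's body presses on something with over 40 N, if the wrist force passes 120 N, or if a joint passes its speed limit or range.

## Working session

There is one attempt and no reset: what is moved stays moved. The work goes in short steps, Python scripts to look and compute and a shell command to move; the robot and the scene stay as the last step left them, time stands still between calls to the robot, and variables do not carry over. Pictures are saved under pics/ and viewed, at most 10 in all, crops included, and the job is handed in when it is done.

```bash
ls; mkdir -p pics; cat > h.py <<'E'
import numpy as np, cv2
from cell import env, eyes
def save(p,f): cv2.imwrite('pics/'+f, cv2.cvtColor(p['pixels'],cv2.COLOR_RGB2BGR))
def ray(p,rc):
    E=np.array(p['extrinsics']);R=E[:3,:3];o=-R.T@E[:3,3]
    d=R.T@np.array([(rc[1]-p['cx'])/p['fx'],(rc[0]-p['cy'])/p['fy'],1]);return o,d/np.linalg.norm(d)
def tri(l):
    A=np.zeros((3,3));b=np.zeros(3)
    for o,d in l:
        M=np.eye(3)-np.outer(d,d);A+=M;b+=M@o
    x=np.linalg.solve(A,b)
    return x,[float(np.linalg.norm((np.eye(3)-np.outer(d,d))@(x-o))) for o,d in l]
def atz(p,rc,z):
    o,d=ray(p,rc);return o+d*(z-o[2])/d[2]
def proj(p,X):
    E=np.array(p['extrinsics']);c=E[:3,:3]@np.array(X)+E[:3,3]
    return [p['fy']*c[1]/c[2]+p['cy'],p['fx']*c[0]/c[2]+p['cx']]
E
python3 - <<'E'
from h import *
np.set_printoptions(precision=1,suppress=True)
P={n:eyes.read_camera(n) for n in('scene','top')}
for n,p in P.items():
    save(p,n+'0.png'); print(n,ray(p,(200,320)))
    for k in('cover','rack','rail_mid','rail','long_tube','short_tube1','camera_head','focus','tip_box','reagent','jar','dish','slide_box'):
        print(k,[(np.round(d['centre'],1).tolist(),round(d['score'],2)) for d in eyes.spot_point(k,p)][:5])
E
```

```text
pics
scene (array([1320.4, -376.7, 1049.1]), array([-0.6,  0.3, -0.7]))
cover [([196.1, 213.3], 0.8), ([144.7, 380.3], 0.77), ([174.3, 393.3], 0.61)]
rack [([203.3, 385.4], 0.82), ([241.9, 448.8], 0.7)]
rail_mid [([228.4, 216.6], 0.65)]
rail [([172.3, 391.6], 0.36)]
long_tube []
short_tube1 [([314.2, 284.0], 0.52)]
camera_head [([232.1, 351.2], 0.7)]
focus []
tip_box [([313.6, 283.0], 0.87)]
reagent [([326.8, 220.9], 0.9)]
jar [([243.9, 447.2], 0.64)]
dish [([215.0, 310.5], 0.75)]
slide_box [([263.6, 402.5], 0.85)]
top (array([ 360.5,  -10.7, 1414.2]), array([ 0.1, -0. , -1. ]))
cover [([289.7, 204.4], 0.97), ([291.0, 408.6], 0.97), ([225.1, 228.1], 0.92)]
rack []
rail_mid [([216.5, 421.1], 0.63)]
rail [([224.5, 409.0], 0.73)]
long_tube [([217.7, 419.9], 0.51)]
short_tube1 []
camera_head [([113.1, 324.7], 0.88)]
focus []
tip_box [([148.3, 377.9], 0.97)]
reagent [([162.0, 429.0], 0.9), ([228.2, 229.9], 0.64)]
jar [([164.1, 212.1], 0.76)]
dish [([221.3, 409.0], 0.2)]
slide_box [([160.9, 262.5], 0.9)]
```

View pics/scene0.png

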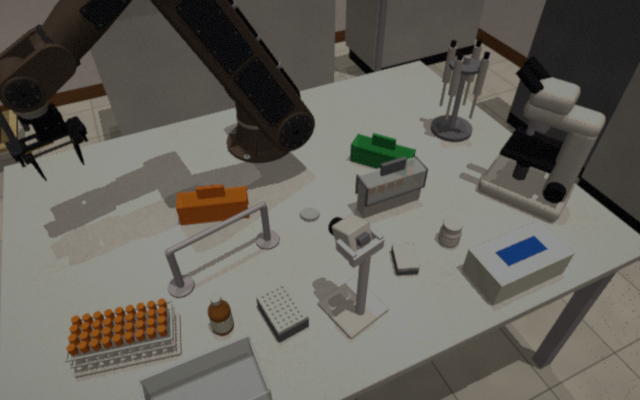

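View pics/top0.png

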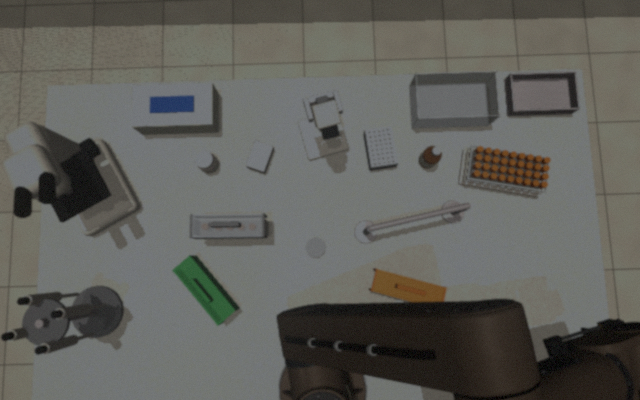

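The top view shows three cover shapes: green at (290,205), orange at (287,408) and clear/grey on the rack at (226,228). In the scene view they are at (150,382), (203,212) and (183,391). The clear one on the white rack fits the description. The rail bar runs (231,369) to (207,467) in the top view, and the camera head is at (112,326). Next I'll measure these and make one enlarged crop.

```bash
python3 - <<'E'
from h import *
np.set_printoptions(precision=1,suppress=True)
P={n:eyes.read_camera(n) for n in('scene','top')}
s,t=P['scene'],P['top']
def T(a,b): print(tri([ray(t,a),ray(s,b)]))
print('cover');T((225.1,228.1),(174.3,393.3))
print('rail'); T((216.5,421.1),(228.4,216.6))
print('head'); T((113.1,324.7),(232.1,351.2))
for k in('cover','camera_head','rail'):
  for n in P:
    for d in eyes.cut_out(k,P[n]):
        m=d['mask'].astype(np.uint8); print(k,n,round(d['score'],2),np.round(d['centre'],1),m.sum(),cv2.minAreaRect(cv2.findNonZero(m)))
print('bar ends at z150',atz(t,(231,369),150),atz(t,(207,467),150))
a=cv2.resize(s['pixels'][120:260,310:450],None,fx=4,fy=4,interpolation=cv2.INTER_CUBIC)
b=cv2.resize(t['pixels'][85:155,285:355],(240,240),interpolation=cv2.INTER_CUBIC)
c=cv2.resize(t['pixels'][190:260,183:276],(240,180),interpolation=cv2.INTER_CUBIC)
im=np.zeros((560,800,3),np.uint8);im[:,:560]=a;im[:240,560:]=b;im[250:430,560:]=c
cv2.imwrite('pics/crop1.png',im[:,:,::-1])
E
```

```text
cover
(array([474.8, 250.4, 121.9]), [4.7741628782689, 4.774162878268859])
rail
(array([ 479.8, -281.8,  145.2]), [3.3516005860981943, 3.351600586098359])
head
(array([736.2, -29.6, 273.2]), [0.17357057500232878, 0.1735705750023583])
cover scene 0.7 [150.  374.6] 1437 ((381.52947998046875, 152.88238525390625), (62.57419204711914, 33.46991729736328), 14.03624439239502)
cover scene 0.63 [178.9 393.8] 2146 ((391.0500183105469, 180.14999389648438), (35.73373031616211, 72.73237609863281), 71.56504821777344)
cover scene 0.6 [318.5 218.2] 805 ((219.09434509277344, 314.3301696777344), (42.99384689331055, 23.351293563842773), 74.05460357666016)
cover scene 0.59 [202.8 208.4] 2314 ((211.52975463867188, 203.52163696289062), (37.690956115722656, 72.52259826660156), 81.02737426757812)
cover scene 0.41 [204.3 376.3] 705 ((386.429931640625, 203.50880432128906), (60.8857536315918, 32.40279006958008), 6.881723403930664)
cover top 0.7 [288.4 403.5] 1544 ((407.38397216796875, 288.29559326171875), (74.16094970703125, 23.634435653686523), 15.422160148620605)
cover top 0.59 [225.3 226.7] 1900 ((227.01878356933594, 225.68223571777344), (26.472856521606445, 76.32371520996094), 89.09062194824219)
cover top 0.56 [286.5 205.4] 2025 ((205.5915985107422, 288.33416748046875), (72.8927001953125, 29.058574676513672), 50.71058654785156)
camera_head scene 0.89 [231.6 350.2] 1123 ((350.4100341796875, 230.15296936035156), (45.479705810546875, 33.311222076416016), 30.465543746948242)
camera_head top 0.75 [116.2 326.3] 902 ((325.9411926269531, 116.76469421386719), (42.6862678527832, 25.70877456665039), 75.96376037597656)
rail scene 0.77 [242.2 206.2] 1930 ((217.90481567382812, 249.71127319335938), (49.41450500488281, 126.93522644042969), 62.13299560546875)
rail top 0.76 [219.8 415.7] 1280 ((412.1436462402344, 220.11773681640625), (23.53475570678711, 118.05884552001953), 76.90811157226562)
bar ends at z150 [ 443.2 -141.2  150. ] [ 500.7 -409.9  150. ]
```

View pics/crop1.png

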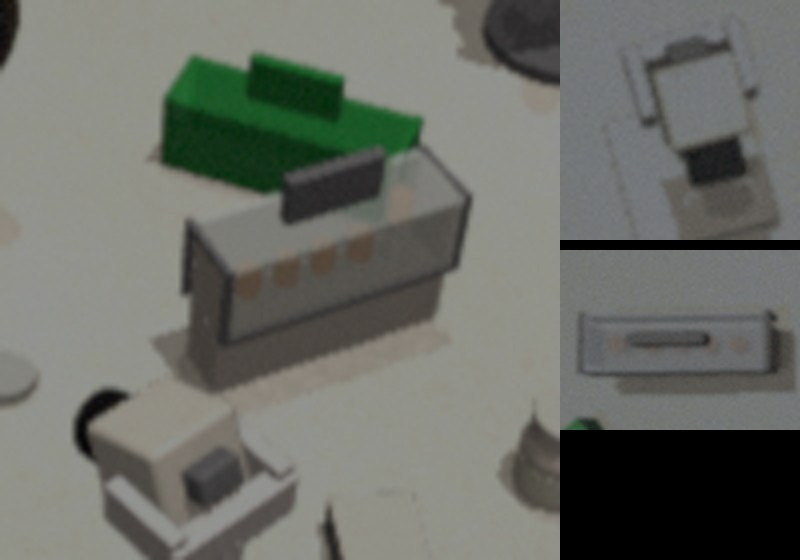

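The crop confirms it: the clear cover with the grey grip sits on the tube rack, scene (180,391), and the green one stands behind it. Next is the tool's orientation, so I can move over the rail and look with the wrist camera.

```bash
cat >> h.py <<'E'
from scipy.spatial.transform import Rotation as Ro
np.set_printoptions(precision=2,suppress=True)
def tool(s=None):
    s=s or env.state();return np.array(s['eef_pos']),Ro.from_euler('xyz',s['tcp_rot']).as_matrix()
def go(goal,yawdir=None):
    """shift in tool axes (units) to bring TCP to goal; turn (units) to put tool y on yawdir (mod pi), also shift after the turn"""
    p,R=tool();d=np.array(goal)-p
    print('tool shift units',R.T@d/60)
    if yawdir is not None:
        v=R.T@np.array(yawdir);a=np.degrees(np.arctan2(v[1],v[0]))-90;a=(a+90)%180-90
        R2=R@Ro.from_euler('z',a,degrees=True).as_matrix();print('turn deg',a,'units',a/5,'shift after turn',R2.T@d/60)
E
python3 - <<'E'
from h import *
s=env.state();p,R=tool(s);print(s);print(R)
c=eyes.read_camera('wrist');E=c['extrinsics'];print(c['fx'],c['cx'],c['cy']);o,d=ray(c,(200,320));print(R.T@(o-p),R.T@d)
t=np.array([500.7+0-443.2,-409.9+141.2,0]);print('rail dir',t/np.linalg.norm(t))
go((440,-280,400),(1,0,0))
E
```

```text
{'t': 1.8, 'joints': array([-1.42,  0.49,  1.56, -0.  ,  1.09, -0.11]), 'qvel': array([-0., -0., -0.,  0.,  0., -0.]), 'tau': array([ -0.  , -61.25, -25.84,   0.07,   0.04,   0.  ]), 'eef_pos': array([ 161.17, -603.88,  182.07]), 'tcp_rot': array([3.14, 0.  , 0.26]), 'ft_force': array([ 0.06, -0.7 , -0.55]), 'moment': array([-0.02,  0.04, -0.05]), 'grip_force': 0.0, 'opening': 0.9997443599723129}
[[ 0.97  0.26  0.  ]
 [ 0.26 -0.97 -0.  ]
 [-0.    0.   -1.  ]]
351.3015326803804 323.16049178128645 198.10943658728542
[  84.61    1.04 -201.96] [-0.3  -0.01  0.95]
rail dir [ 0.21 -0.98  0.  ]
tool shift units [ 5.88 -4.02 -3.63]
turn deg -75.05786778398777 units -15.011573556797554 shift after turn [ 5.4   4.65 -3.63]
```

```bash
cat >> h.py <<'E'
def plan(goal,turn=0,n=None,claw=-1):
    """equal world steps with equal turns (deg about tool z); print rows to type"""
    p,R=tool();d=np.array(goal)-p
    m=n or int(max(np.ceil(np.linalg.norm(d)/57),np.ceil(abs(turn)/5)))
    for k in range(m):
        Rk=R@Ro.from_euler('z',turn*k/m,degrees=True).as_matrix();print((Rk.T@d/m/60).round(3).tolist(),round(turn/m/5,3))
E
python3 -c "
from h import *
plan((460,-250,400),-75.1,20)"
```

```text
[0.317, -0.221, -0.182] -0.751
[0.33, -0.199, -0.182] -0.751
[0.343, -0.177, -0.182] -0.751
[0.354, -0.155, -0.182] -0.751
[0.363, -0.131, -0.182] -0.751
[0.371, -0.107, -0.182] -0.751
[0.377, -0.083, -0.182] -0.751
[0.382, -0.058, -0.182] -0.751
[0.385, -0.033, -0.182] -0.751
[0.386, -0.007, -0.182] -0.751
[0.386, 0.018, -0.182] -0.751
[0.384, 0.043, -0.182] -0.751
[0.38, 0.068, -0.182] -0.751
[0.375, 0.093, -0.182] -0.751
[0.368, 0.117, -0.182] -0.751
[0.359, 0.141, -0.182] -0.751
[0.349, 0.164, -0.182] -0.751
[0.338, 0.187, -0.182] -0.751
[0.325, 0.209, -0.182] -0.751
[0.31, 0.229, -0.182] -0.751
```

```bash
python3 -m inch '[[[0.32,-0.22,-0.36],-0.75,-1],[[0.33,-0.2,-0.36],-0.75,-1],[[0.34,-0.18,-0.36],-0.75,-1],[[0.35,-0.15,-0.36],-0.75,-1],[[0.36,-0.13,-0.36],-0.75,-1],[[0.37,-0.11,-0.36],-0.75,-1],[[0.38,-0.08,-0.36],-0.75,-1],[[0.38,-0.06,-0.36],-0.75,-1],[[0.38,-0.03,-0.36],-0.75,-1],[[0.39,-0.01,-0.36],-0.75,-1]]' && python3 -m inch '[[[0.39,0.02,0],-0.75,-1],[[0.38,0.04,0],-0.75,-1],[[0.38,0.07,0],-0.75,-1],[[0.37,0.09,0],-0.75,-1],[[0.37,0.12,0],-0.75,-1],[[0.36,0.14,0],-0.75,-1],[[0.35,0.16,0],-0.75,-1],[[0.34,0.19,0],-0.75,-1],[[0.32,0.21,0],-0.75,-1],[[0.31,0.23,0],-0.75,-1]]'
python3 - <<'E'
from h import *
c=eyes.read_camera('wrist');save(c,'w1.png');print(tool())
for k in('rail_mid','rail','cover','rack','camera_head','dish','long_tube'):
    print(k,[(np.round(d['centre'],1).tolist(),round(d['score'],2)) for d in eyes.spot_point(k,c)][:4])
E
```

```text
t: 3.1
eef_pos: [311.0, -425.6, 399.8]
tcp_rot: [3.141, 0.0, 0.92]
ft_force: [0.4, -0.3, 1.4]
opening: 1.0
grip_force: 0.0
t: 4.35
eef_pos: [460.2, -249.0, 399.1]
tcp_rot: [3.141, 0.001, 1.574]
ft_force: [0.4, 1.2, 0.3]
opening: 1.001
grip_force: 0.0
(array([ 461.39, -247.49,  399.01]), array([[-0.01,  1.  ,  0.  ],
       [ 1.  ,  0.01,  0.  ],
       [ 0.  ,  0.  , -1.  ]]))
rail_mid [([176.0, 341.9], 0.77)]
rail [([153.9, 335.0], 0.67)]
cover []
rack []
camera_head []
dish [([111.8, 470.3], 0.65)]
long_tube []
```

View pics/w1.png

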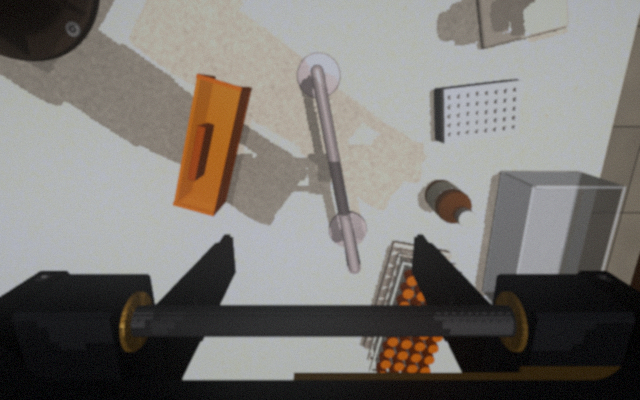

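The wrist picture shows the bar from (68,317) to (270,353), clear of the orange decoy at (150,213). I'll measure the bar against the top view.

```bash
python3 - <<'E'
from h import *
c=eyes.read_camera('wrist');t=eyes.read_camera('top');s=eyes.read_camera('scene')
print(env.state()['eef_pos'])
# bar centreline fit in the wrist image: brightness-independent, use rail mask
def rows(p):
    d=eyes.cut_out('rail',p)
    return d[0]['mask'] if d else None
m=rows(c)
for r in range(90,270,15):
    cc=np.where(m[r])[0]; print(r,cc.min() if len(cc) else None,cc.max() if len(cc) else None, end=' | ')
print()
for a,b in(((68,317),(231,369)),((270,353),(207,467))): print(atz(c,a,150),tri([ray(c,a),ray(t,b)]))
r=[eyes.spot_point('rail_mid',p)[0]['centre'] for p in(c,s)]
print(r,tri([ray(c,r[0]),ray(s,r[1])]),atz(c,r[0],150))
cv2.imwrite('pics/x.png',cv2.resize(np.hstack([c['pixels'][40:290,270:390],np.zeros((250,20,3),np.uint8),t['pixels'][185:255,345:485].repeat(2,0).repeat(2,1)[:140]if 0 else np.zeros((250,1,3),np.uint8)])[:,:,::-1],None,fx=2,fy=2))
E
```

```text
[ 459.68 -250.94  398.07]
90 305 333 | 105 318 330 | 120 322 332 | 135 325 336 | 150 327 338 | 165 331 341 | 180 334 344 | 195 336 347 | 210 339 353 | 225 331 367 | 240 335 362 | 255 347 360 | 
[ 453.15 -143.53  150.  ] (array([ 449.1 , -143.32,  112.47]), [3.8957652986824884, 3.8957652986823574])
[ 502.79 -415.48  150.  ] (array([ 499.47, -403.07,  172.22]), [1.2286952269950762, 1.2286952269949947])
[[173.8, 342.1], [226.2, 219.4]] (array([ 485.26, -272.08,  154.48]), [1.0083488562878038, 1.0083488562879261]) [ 485.19 -274.12  150.  ]
```

```bash
python3 -m inch '[[[0.8,0.02,0],0,-1],[[0.85,0.02,0],0,-1],[[0.85,0.02,0],0,-1],[[0.85,0.02,0],0,-1],[[0.85,0.02,0],0,-1],[[0.85,0.02,0],0,-1],[[0.85,0.02,0],0,-1],[[0.85,0.02,0],0,-1],[[0.85,0.02,0],0,-1],[[0.4,0.02,0],0,-1]]'
python3 - <<'E'
from h import *
print(tool())
c=eyes.read_camera('wrist');save(c,'w2.png');p,R=tool();print(p,R)
t=eyes.read_camera('top');s=eyes.read_camera('scene')
for k in('cover','rack','camera_head','focus'):
    for n,q in(('w',c),('t',t),('s',s)):print(k,n,[(np.round(d['centre'],1).tolist(),round(d['score'],2)) for d in eyes.spot_point(k,q)][:4])
E
```

```text
t: 6.3
eef_pos: [472.1, 231.6, 397.8]
tcp_rot: [-3.141, 0.0, 1.572]
ft_force: [0.6, -0.3, -0.4]
opening: 1.005
grip_force: 0.0
(array([472.13, 231.6 , 397.77]), array([[-0.,  1., -0.],
       [ 1.,  0., -0.],
       [-0., -0., -1.]]))
[472.22 232.91 397.54] [[-0.  1. -0.]
 [ 1.  0.  0.]
 [ 0. -0. -1.]]
cover w [([146.7, 323.1], 0.96), ([82.0, 199.1], 0.6)]
cover t [([225.5, 226.2], 0.78), ([290.4, 409.1], 0.6)]
cover s [([194.6, 211.7], 0.83), ([174.1, 392.9], 0.58), ([145.5, 379.8], 0.58)]
rack w []
rack t []
rack s [([203.3, 390.9], 0.56)]
camera_head w []
camera_head t [([117.4, 329.5], 0.7), ([224.9, 228.7], 0.68)]
camera_head s [([231.1, 351.4], 0.72)]
focus w []
focus t []
focus s [([315.6, 287.4], 0.5)]
```

View pics/w2.png

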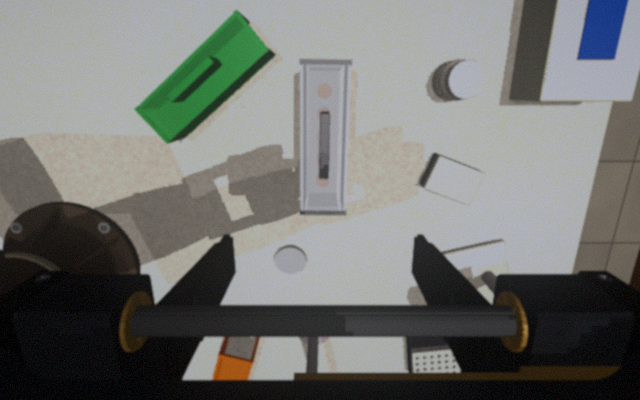

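The clear cover is at (146,323) in the wrist picture, with its grip from (111,324) to (178,323).

```bash
python3 - <<'E'
from h import *
c=eyes.read_camera('wrist');t=eyes.read_camera('top');s=eyes.read_camera('scene')
print(tri([ray(c,(146.7,323.1)),ray(t,(225.5,226.2)),ray(s,(174.1,392.9))]),atz(c,(146.7,323.1),130))
g=cv2.cvtColor(c['pixels'],cv2.COLOR_RGB2GRAY)
sub=g[90:200,308:340];b=(sub<95).astype(np.uint8)
n,l,st,ce=cv2.connectedComponentsWithStats(b);k=1+st[1:,4].argmax();print(st[k],ce[k]+[308,90])
q=cv2.findNonZero((l==k).astype(np.uint8));vx,vy,x0,y0=cv2.fitLine(q,2,0,.01,.01).ravel()
x0+=308;y0+=90
for r in(st[k][1]+90,st[k][1]+90+st[k][3]):print('grip',r,x0+vx/vy*(r-y0),atz(c,(r,x0+vx/vy*(r-y0)),176))
for a in((61,326),(213,322.5)):print('sheet end mid',atz(c,a,134))
for a in((62,301),(62,351),(212,301),(212,345)):print(atz(c,a,134))
d=eyes.cut_out('cover',c)[0];print(cv2.minAreaRect(cv2.findNonZero(d['mask'].astype(np.uint8))))
print(env.state()['eef_pos'])
E
```

```text
(array([474.65, 246.47, 129.04]), [7.94835699652913, 4.884802848298641, 6.886838721257554]) [473.21 238.71 130.  ]
[ 11  68   9  19 132] [323.2  168.49]
grip 158 323.3659942406175 [473.52 232.11 176.  ]
grip 177 323.07366320816254 [473.13 208.28 176.  ]
sheet end mid [476.95 345.67 134.  ]
sheet end mid [472.25 145.87 134.  ]
[445.95 344.55 134.  ]
[507.94 344.47 134.  ]
[442.02 147.41 134.  ]
[503.89 147.32 134.  ]
((325.4999694824219, 135.49998474121094), (52.99999237060547, 156.99996948242188), 0.0)
[472.42 229.37 397.99]
```

```bash
python3 -m inch '[[[0.12,0.02,0.3],0.27,-1],[[0.12,0.02,0.5],0,-1],[[0.02,0,0.6],0,-1],[[0,0,0.6],0,-1],[[0,0,0.6],0,-1],[[0,0,0.6],0,-1],[[0,0,0.5],0,-1],[[0,0,0.35],0,-1],[[0,0,0.15],0,-1],[[0,0,0.05],0,-1]]'
python3 -c "
from h import *
print(tool()[0]);c=eyes.read_camera('wrist');save(c,'w3.png');go((474.6,246,141),(1,-0.0225,0))"
```

```text
t: 8.5
eef_pos: [475.2, 245.0, 143.0]
tcp_rot: [-3.142, 0.0, 1.546]
ft_force: [-0.3, 0.3, 0.8]
opening: 1.0
grip_force: 0.0
[475.17 244.99 142.97]
tool shift units [ 0.02 -0.01  0.03]
turn deg -0.11875272266959769 units -0.02375054453391954 shift after turn [ 0.02 -0.01  0.03]
```

View pics/w3.png

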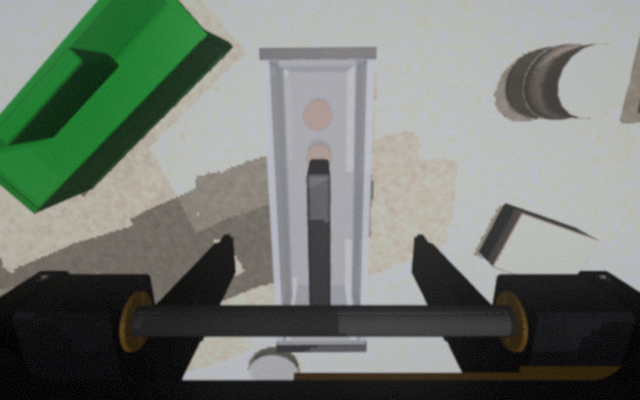

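The grip (319, 160–300) is centred between the open fingers. I'll close, then lift.

```bash
python3 -m inch '[[[0,0,0],0,1],[[0,0,0],0,1],[[0,0,0],0,1],[[0,0,0],0,1],[[0,0,0],0,1],[[0,0,-0.2],0,1],[[0,0,-0.4],0,1],[[0,0,-0.6],0,1],[[0,0,-0.6],0,1],[[0,0,-0.5],0,1]]'
python3 -c "
from h import *
d=Ro.from_euler('z',-1.28,degrees=True)
print(env.state()['ft_force'],env.state()['opening'])
plan((476.5,-277,280),-11.8,20)"
```

```text
t: 9.8
eef_pos: [475.0, 244.9, 283.4]
tcp_rot: [3.14, -0.0, 1.546]
ft_force: [1.3, 0.1, -0.2]
opening: 0.025
grip_force: 0.0
[ 1.31  0.14 -0.22] 0.024773432746063136
[-0.435, 0.012, 0.003] -0.118
[-0.435, 0.007, 0.003] -0.118
[-0.435, 0.003, 0.003] -0.118
[-0.435, -0.002, 0.003] -0.118
[-0.435, -0.006, 0.003] -0.118
[-0.435, -0.01, 0.003] -0.118
[-0.435, -0.015, 0.003] -0.118
[-0.434, -0.019, 0.003] -0.118
[-0.434, -0.024, 0.003] -0.118
[-0.434, -0.028, 0.003] -0.118
[-0.434, -0.033, 0.003] -0.118
[-0.433, -0.037, 0.003] -0.118
[-0.433, -0.042, 0.003] -0.118
[-0.432, -0.046, 0.003] -0.118
[-0.432, -0.051, 0.003] -0.118
[-0.431, -0.055, 0.003] -0.118
[-0.431, -0.06, 0.003] -0.118
[-0.43, -0.064, 0.003] -0.118
[-0.43, -0.068, 0.003] -0.118
[-0.429, -0.073, 0.003] -0.118
```

The fingers shut on nothing, probably because they were still closing when the lift began. I'll look at the cover.

```bash
python3 - <<'E'
from h import *
c=eyes.read_camera('wrist');s=eyes.read_camera('scene')
im=np.zeros((500,800,3),np.uint8);im[:400,:640]=c['pixels'];im[200:500,500:800]=cv2.resize(s['pixels'][130:230,340:440],(300,300))
cv2.imwrite('pics/w4.png',im[:,:,::-1]);print(env.state()['opening'])
print([(np.round(d['centre'],1).tolist(),round(d['score'],2)) for d in eyes.spot_point('cover',c)][:4])
E
```

```text
0.007121920883728988
[([94.1, 164.9], 0.92), ([172.0, 321.3], 0.87)]
```

View pics/w4.png

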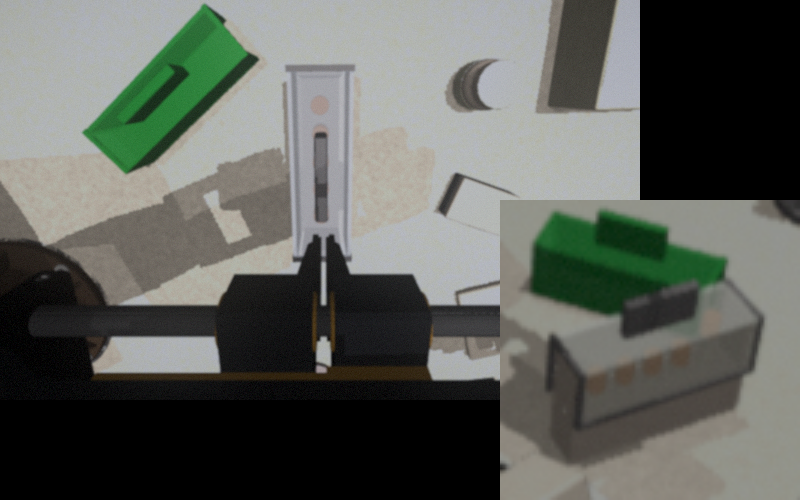

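The cover hasn't moved; the wrist view shows it at (172,321). I'll open halfway, go back down, and give the fingers time to close.

```bash
python3 -m inch '[[[0.01,0,0],0,-0.2],[[0,0,0.02],0,-0.2],[[0,0,0.1],0,-0.2],[[0,0,0.2],0,-0.2],[[0,0,0.3],0,-0.2],[[0,0,0.5],0,-0.2],[[0,0,0.5],0,-0.2],[[0,0,0.4],0,-0.2],[[0,0,0.25],0,-0.2],[[0,0,0.07],0,-0.2]]' && python3 -m inch '[[[0,0,0],0,1],[[0,0,0],0,1],[[0,0,0],0,1],[[0,0,0],0,1],[[0,0,0],0,1],[[0,0,0],0,1],[[0,0,0],0,1],[[0,0,0],0,1],[[0,0,0],0,1],[[0,0,0],0,1]]'
```

```text
t: 11.2
eef_pos: [474.8, 245.4, 139.7]
tcp_rot: [-3.14, 0.001, 1.546]
ft_force: [-0.3, 0.1, 0.2]
opening: 0.602
grip_force: 0.0
t: 12.45
eef_pos: [475.0, 245.5, 140.7]
tcp_rot: [-3.142, 0.0, 1.546]
ft_force: [-3.5, -0.6, 5.4]
opening: 0.12
grip_force: 30.1
```

```bash
python3 -m inch '[[[0,0,-0.2],0,1],[[0,0,-0.4],0,1],[[0,0,-0.6],0,1],[[0,0,-0.6],0,1],[[0,0,-0.5],0,1],[[-0.15,0,0],0,1],[[-0.3,0,0],0,1],[[-0.5,0,0],0,1],[[-0.55,0,0],0,1],[[-0.55,0,0],0,1]]' && python3 -m inch '[[[-0.75,0,0],-0.24,1],[[-0.75,-0.01,0],-0.24,1],[[-0.75,-0.02,0],-0.24,1],[[-0.75,-0.03,0],-0.24,1],[[-0.75,-0.04,0],-0.24,1],[[-0.75,-0.05,0],-0.24,1],[[-0.75,-0.07,0],-0.24,1],[[-0.75,-0.08,0],-0.24,1],[[-0.5,-0.07,0],-0.24,1],[[-0.15,-0.03,0],-0.2,1]]'
python3 - <<'E'
from h import *
c=eyes.read_camera('wrist');s=eyes.read_camera('scene');t=eyes.read_camera('top');p,R=tool();print(p,env.state()['opening'])
go((476.5,-277,280),(0.984,0.18,0))
im=np.zeros((560,800,3),np.uint8);im[:400,:640]=c['pixels'];im[260:560,380:800]=cv2.resize(s['pixels'][120:320,120:400],(420,300));im[400:560,:320]=cv2.resize(t['pixels'][180:260,330:490],(320,160))
cv2.imwrite('pics/w5.png',im[:,:,::-1])
E
```

```text
t: 13.7
eef_pos: [471.2, 120.5, 277.1]
tcp_rot: [-3.139, 0.001, 1.546]
ft_force: [0.1, -0.3, -2.0]
opening: 0.121
grip_force: 29.9
t: 14.95
eef_pos: [470.0, -279.3, 277.0]
tcp_rot: [-3.14, -0.002, 1.75]
ft_force: [0.9, 0.5, -2.6]
opening: 0.12
grip_force: 29.9
[ 470.75 -277.29  277.88] 0.11941074205251992
tool shift units [-0.01  0.1  -0.04]
turn deg -0.024798982686618842 units -0.004959796537323769 shift after turn [-0.01  0.1  -0.04]
```

View pics/w5.png

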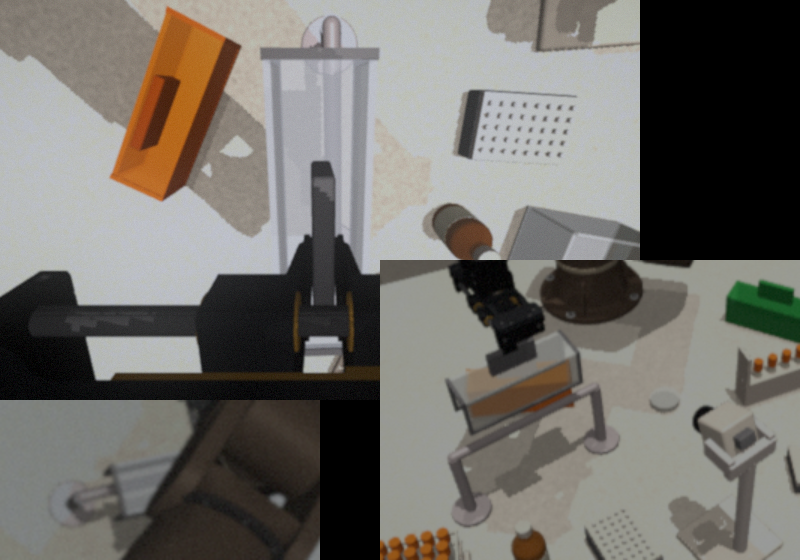

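The cover is held above the bar. In the wrist view the bar runs vertically at column ~331 under the clear sheet, parallel to the cover. I'll measure the offset finely.

```bash
python3 - <<'E'
from h import *
c=eyes.read_camera('wrist');p,R=tool();print(p)
g=c['pixels'].astype(int).sum(2)
for r in(22,30,38):print(r,g[r,315:348].tolist())
for r in(90,130,170,215):print(r,g[r,318:350].tolist())
for a in((20,332),(36,331.5),(130,331.5),(200,331.5)):
    X=atz(c,a,150);print(a,X,R.T@(X-p))
E
```

```text
[ 471.02 -276.85  278.19]
22 [550, 553, 567, 568, 569, 571, 542, 476, 429, 384, 396, 414, 431, 435, 455, 467, 461, 474, 445, 420, 409, 406, 444, 512, 553, 576, 555, 533, 525, 505, 518, 558, 549]
30 [574, 581, 573, 564, 556, 483, 368, 329, 369, 393, 432, 457, 476, 514, 547, 572, 556, 532, 499, 474, 441, 427, 380, 372, 453, 540, 572, 568, 576, 575, 569, 580, 571]
38 [553, 557, 572, 534, 422, 301, 254, 311, 370, 392, 422, 455, 471, 509, 550, 556, 564, 539, 497, 473, 435, 435, 375, 392, 444, 534, 555, 578, 570, 579, 572, 584, 556]
90 [519, 523, 530, 532, 507, 482, 494, 489, 496, 498, 503, 513, 495, 509, 500, 505, 513, 496, 485, 491, 488, 511, 541, 566, 568, 565, 566, 565, 572, 561, 561, 572]
130 [510, 522, 535, 543, 531, 495, 495, 480, 497, 491, 495, 497, 491, 500, 516, 504, 496, 499, 503, 479, 504, 530, 543, 553, 566, 560, 573, 570, 570, 558, 565, 577]
170 [163, 165, 164, 169, 166, 165, 164, 165, 169, 171, 165, 166, 173, 227, 326, 428, 487, 500, 503, 476, 488, 497, 530, 561, 573, 566, 570, 557, 566, 566, 579, 557]
215 [190, 191, 206, 201, 204, 201, 202, 199, 190, 192, 214, 201, 191, 184, 187, 208, 229, 375, 456, 493, 485, 507, 523, 552, 572, 571, 558, 565, 580, 573, 559, 528]
(20, 332) [ 453.6  -138.75  150.  ] [138.87   7.82 128.3 ]
(36, 331.5) [ 455.5  -151.07  150.  ] [126.41   7.47 128.29]
(130, 331.5) [ 470.39 -229.53  150.  ] [ 46.55   7.98 128.22]
(200, 331.5) [ 483.07 -296.4   150.  ] [-21.51   8.41 128.17]
```

```bash
python3 -m inch '[[[0.06,0.12,0],0,1],[[0,0,0.1],0,1],[[0,0,0.25],0,1],[[0,0,0.35],0,1],[[0,0,0.35],0,1],[[0,0,0.3],0,1],[[0,0,0.25],0,1],[[0,0,0.12],0,1],[[0,0,0.04],0,1],[[0,0,0.03],0,1]]'; sleep 0; python3 -c "
from h import *
eyes.read_camera('top');print(tool()[0],env.state()['ft_force'])"
```

```text
t: 16.4
eef_pos: [478.1, -272.8, 171.5]
tcp_rot: [3.141, 0.001, 1.752]
ft_force: [0.6, 1.0, -2.3]
opening: 0.12
grip_force: 29.9
[ 477.99 -272.8   171.37] [-0.47 -0.31 -2.22]
```

```bash
python3 -m inch '[[[0,0,0.02],0,1],[[0,0,0.02],0,1],[[0,0,0.01],0,1],[[0,0,0],0,1],[[0,0,0],0,0.6],[[0,0,0],0,0.4],[[0,0,0],0,0.2],[[0,0,0],0,0],[[0,0,0],0,-0.1],[[0,0,0],0,-0.1]]'
python3 - <<'E'
from h import *
c=eyes.read_camera('wrist');s=eyes.read_camera('scene')
im=np.zeros((560,800,3),np.uint8);im[:400,:640]=c['pixels'];im[260:560,380:800]=cv2.resize(s['pixels'][120:320,120:400],(420,300))
cv2.imwrite('pics/w6.png',im[:,:,::-1])
E
```

```text
t: 17.7
eef_pos: [477.9, -272.7, 168.2]
tcp_rot: [3.142, 0.0, 1.752]
ft_force: [0.3, 0.2, -0.2]
opening: 0.549
grip_force: 0.0
```

View pics/w6.png

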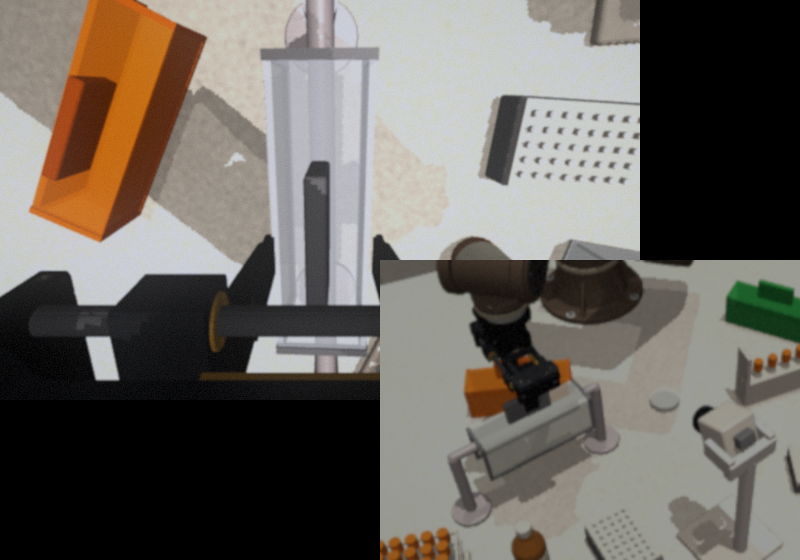

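The cover hangs level over the bar and has been released, with the grip free between the fingers. I'll go up and across to the rack.

```bash
python3 -m inch '[[[0,0,-0.1],0,-0.1],[[0,0,-0.3],0,-0.1],[[0,0,-0.6],0,-0.1],[[0,0,-0.7],0,-0.1],[[0,0,-0.6],0,-0.1],[[0.2,0,-0.1],0.2,-0.1],[[0.5,0,0],0.25,-0.1],[[0.8,0.05,0],0.25,-0.1],[[0.9,0.08,0],0.25,-0.1],[[0.9,0.08,0],0.25,-0.1]]' && python3 -m inch '[[[0.9,0.06,0],0.25,-0.1],[[0.9,0.05,0],0.25,-0.1],[[0.9,0.04,0],0.25,-0.1],[[0.9,0.03,0],0.25,-0.1],[[0.9,0.02,0],0.25,-0.1],[[0.6,0,0],0.15,-0.1],[[0.3,0,0],0,-0.1],[[0.1,0,0],0,-0.1],[[0,0,0],0,-0.1],[[0,0,0],0,-0.1]]'
python3 - <<'E'
from h import *
c=eyes.read_camera('wrist');s=eyes.read_camera('scene');t=eyes.read_camera('top');p,R=tool();print(p)
for k in('long_tube','short_tube1','camera_head','rack','cover'):
    for n,q in(('w',c),('t',t),('s',s)):print(k,n,[(np.round(d['centre'],1).tolist(),round(d['score'],2)) for d in eyes.spot_point(k,q)][:6],[(np.round(d['centre'],1).tolist(),round(d['score'],2)) for d in eyes.boxes_of(k,q)][:6])
im=np.zeros((600,800,3),np.uint8);im[:300,:480]=cv2.resize(c['pixels'],(480,300));im[300:,:400]=cv2.resize(s['pixels'][140:215,340:440],(400,300));im[300:,400:]=cv2.resize(s['pixels'][195:282,310:426],(400,300));im[:150,480:720]=cv2.resize(s['pixels'][180:300,140:332],(240,150));im[150:300,500:740]=cv2.resize(t['pixels'][85:160,285:405],(240,150))
cv2.imwrite('pics/w7.png',im[:,:,::-1]);cv2.imwrite('pics/w7full.png',c['pixels'][:,:,::-1])
E
```

```text
t: 19.05
eef_pos: [463.8, -73.0, 311.5]
tcp_rot: [-3.141, -0.0, 1.646]
ft_force: [1.0, -0.7, 0.0]
opening: 0.55
grip_force: 0.0
t: 20.3
eef_pos: [470.2, 254.3, 312.3]
tcp_rot: [3.141, 0.0, 1.524]
ft_force: [-0.1, -0.1, -0.1]
opening: 0.551
grip_force: 0.0
[470.2  254.58 312.34]
long_tube w [([107.5, 322.1], 0.78)] [([111.6, 321.8], 0.79)]
long_tube t [] []
long_tube s [([190.3, 407.8], 0.64)] []
short_tube1 w [([200.7, 327.7], 0.83), ([175.4, 326.1], 0.8), ([154.7, 326.5], 0.77), ([129.3, 328.8], 0.61), ([197.4, 472.4], 0.58)] [([189.0, 325.2], 0.81), ([212.8, 327.5], 0.74), ([137.8, 325.9], 0.72), ([161.9, 324.6], 0.7)]
short_tube1 t [([224.9, 222.8], 0.47), ([227.3, 233.5], 0.46), ([229.6, 242.9], 0.44), ([226.1, 255.7], 0.38)] [([223.7, 253.3], 0.58), ([227.0, 241.4], 0.41)]
short_tube1 s [([205.1, 378.3], 0.63), ([206.8, 370.9], 0.58), ([199.4, 397.7], 0.51), ([202.0, 386.6], 0.46)] [([183.4, 398.4], 0.5)]
camera_head w [] []
camera_head t [([114.5, 323.5], 0.7)] [([116.6, 325.1], 0.94)]
camera_head s [([235.0, 351.6], 0.72), ([206.5, 377.6], 0.63)] [([230.5, 349.2], 0.76)]
rack w [([152.9, 324.7], 0.63)] [([159.0, 329.9], 0.68)]
rack t [([227.9, 236.7], 0.88)] [([230.2, 245.4], 0.56)]
rack s [([204.2, 385.1], 0.71)] [([196.8, 390.9], 0.58), ([173.9, 409.4], 0.4)]
cover w [([104.1, 179.5], 0.86)] [([103.5, 184.2], 0.89)]
cover t [([215.6, 419.7], 0.6), ([289.6, 408.5], 0.6)] [([218.6, 419.1], 0.87), ([290.4, 408.7], 0.56)]
cover s [([146.7, 382.5], 0.92), ([221.4, 220.7], 0.82)] [([152.5, 379.5], 0.66), ([231.4, 221.6], 0.57)]
```

View pics/w7.png

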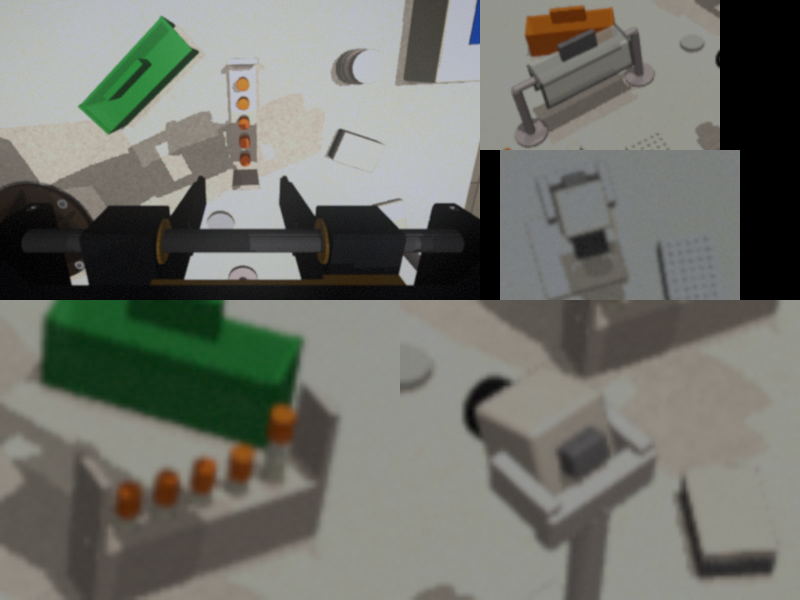

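The hung cover sits well. Five caps show in the rack; four short ones at wrist (138,326), (162,325), (189,325) and (213,327). The one at wrist (112,322), scene (~170,410), stands a clear head taller (lower-left crop), so that is the long tube. I'll measure it numerically.

```bash
python3 - <<'E'
from h import *
c=eyes.read_camera('wrist');s=eyes.read_camera('scene');t=eyes.read_camera('top')
def orange(p,r0,r1,c0,c1,nm):
    h=cv2.cvtColor(p['pixels'],cv2.COLOR_RGB2HSV);m=((h[...,0]<22)&(h[...,1]>110)&(h[...,2]>60)).astype(np.uint8)
    z=np.zeros_like(m);z[r0:r1,c0:c1]=m[r0:r1,c0:c1]
    n,l,st,ce=cv2.connectedComponentsWithStats(z)
    for i in range(1,n):
        if st[i,4]>8:print(nm,st[i].tolist(),ce[i])
orange(c,85,230,295,350,'w');orange(s,155,215,355,425,'s');orange(t,215,240,190,270,'t')
# predicted cap-top centres from rack estimate
C=np.array([474.6,246]);u=np.array([.0225,1])
for q in(-64,-32,0,32,64):
    X=[*(C+u*q),124 if q==64 else 97];print(q,X,'w',proj(c,X),'s',proj(s,X),'t',proj(t,X))
E
```

```text
w [316, 105, 16, 17, 223] [323.42 113.17]
w [317, 131, 15, 16, 194] [324.18 138.73]
w [318, 156, 15, 18, 209] [324.92 164.91]
w [319, 181, 14, 18, 206] [325.72 189.58]
w [320, 204, 14, 19, 200] [326.44 213.34]
s [407, 166, 7, 10, 57] [409.95 170.54]
s [397, 176, 7, 10, 48] [400.04 180.17]
s [388, 180, 6, 9, 45] [390.58 183.84]
s [378, 183, 7, 9, 46] [381.28 186.89]
s [369, 186, 6, 9, 48] [371.5  189.69]
t [216, 225, 6, 5, 25] [218.76 226.88]
t [227, 224, 6, 6, 27] [229.48 226.59]
t [238, 224, 6, 6, 31] [240.55 226.42]
t [249, 224, 7, 6, 30] [252.13 226.23]
-64 [np.float64(473.16), np.float64(182.0), 97] w [np.float64(218.36137914915358), np.float64(327.57857082874204)] s [np.float64(187.18815682318575), np.float64(370.5144546096385)] t [np.float64(224.983245782066), np.float64(252.4207934921987)]
-32 [np.float64(473.88), np.float64(214.0), 97] w [np.float64(194.1374367443429), np.float64(327.0806099592392)] s [np.float64(184.15762097070117), np.float64(380.0762720649997)] t [np.float64(225.0559948032841), np.float64(241.1283258712877)]
0 [np.float64(474.6), np.float64(246.0), 97] w [np.float64(168.83387459111162), np.float64(326.5604558240957)] s [np.float64(181.1663875805943), np.float64(389.51408406749914)] t [np.float64(225.1287113926288), np.float64(229.84089248828647)]
32 [np.float64(475.32000000000005), np.float64(278.0), 97] w [np.float64(142.37687245561705), np.float64(326.0165909334158)] s [np.float64(178.21369701902623), np.float64(398.8302873814231)] t [np.float64(225.20139557178265), np.float64(218.55848997751298)]
64 [np.float64(476.04), np.float64(310.0), 124] w [np.float64(116.42107808800425), np.float64(325.60828621521347)] s [np.float64(168.55576378590553), np.float64(409.1833099196937)] t [np.float64(224.49088849317906), np.float64(204.91933116483852)]
```

```bash
python3 - <<'E'
from h import *
c=eyes.read_camera('wrist');s=eyes.read_camera('scene');t=eyes.read_camera('top');p,R=tool();print(p)
W=[(113.17,323.42),(138.73,324.18),(164.91,324.92),(189.58,325.72),(213.34,326.44)]
S=[(170.54,409.95),(180.17,400.04),(183.84,390.58),(186.89,381.28),(189.69,371.5)]
for i,(w,q) in enumerate(zip(W,S)):print(tri([ray(c,w),ray(s,q)]),atz(c,w,113 if i==0 else 87))
go((474,309,95),(1,-.02,0))
E
```

```text
[470.07 255.25 312.19]
(array([474.6 , 313.79, 113.9 ]), [1.1913547740496666, 1.191354774049638]) [473.8  312.84 113.  ]
(array([474.42, 282.28,  87.22]), [1.6269205268821885, 1.6269205268823004]) [473.31 281.05  87.  ]
(array([473.96, 249.63,  84.88]), [1.698729456238323, 1.698729456238407]) [472.78 248.83  87.  ]
(array([473.56, 217.74,  84.95]), [1.6579011429925639, 1.657901142992688]) [472.4 217.1  87. ]
(array([472.67, 185.48,  85.58]), [1.032499646519925, 1.032499646520013]) [471.95 185.22  87.  ]
tool shift units [0.9  0.02 3.62]
turn deg -1.4640521449571793 units -0.29281042899143583 shift after turn [0.9  0.05 3.62]
```

Heights check out: long cap mid at 114, short ones at 85. The long tube is at (474, 313). I'll descend onto the cap and close.

```bash
python3 -m inch '[[[0.4,0.02,0.2],-0.3,-0.1],[[0.4,0.02,0.4],0,-0.1],[[0.16,0.02,0.6],0,-0.1],[[0,0,0.6],0,-0.1],[[0,0,0.6],0,-0.1],[[0,0,0.5],0,-0.1],[[0,0,0.4],0,-0.1],[[0,0,0.2],0,-0.1],[[0,0,0.1],0,-0.1],[[0,0,0.02],0,-0.1]]' && python3 -c "
from h import *
c=eyes.read_camera('wrist');go((474.2,312.8,95),(1,-.015,0))
h=cv2.cvtColor(c['pixels'],cv2.COLOR_RGB2HSV);m=((h[...,0]<22)&(h[...,1]>110)&(h[...,2]>60)).astype(np.uint8);m[:,:250]=0;m[:,400:]=0
n,l,st,ce=cv2.connectedComponentsWithStats(m)
for i in range(1,n):
  if st[i,4]>20:print(st[i].tolist(),ce[i])
print(proj(c,(474.2,312.8,124)),proj(c,tool()[0]))
"
```

```text
t: 23.5
eef_pos: [475.6, 312.8, 95.3]
tcp_rot: [3.141, -0.0, 1.551]
ft_force: [0.3, 0.2, -0.0]
opening: 0.55
grip_force: 0.0
tool shift units [-0.   -0.02  0.01]
turn deg -0.24530069332338655 units -0.04906013866467731 shift after turn [-0.   -0.02  0.01]
[302, 220, 34, 85, 2211] [319.21 259.96]
[279, 336, 102, 43, 1208] [322.94 360.38]
[263, 374, 16, 5, 38] [271.82 375.37]
[np.float64(250.23993044843252), np.float64(319.16617042896246)] [np.float64(229.91398997036956), np.float64(322.0098010713033)]
```

Centred over the cap. I'll close, lift straight up, and save averaged pictures of the camera head for an offline pose fit.

```bash
python3 -m inch '[[[0,-0.02,0],0,1],[[0,0,0],0,1],[[0,0,0],0,1],[[0,0,0],0,1],[[0,0,0],0,1],[[0,0,0],0,1],[[0,0,0],0,1],[[0,0,-0.2],0,1],[[0,0,-0.4],0,1],[[0,0,-0.5],0,1]]' && python3 - <<'E'
from h import *
print(env.state()['opening'],env.state()['grip_force'],tool()[0])
out={}
for n in('scene','top'):
    ps=[eyes.read_camera(n) for _ in range(3)]
    out[n]=np.mean([p['pixels'].astype(float) for p in ps],0);out[n+'K']=np.array([ps[0][k] for k in('fx','fy','cx','cy')]);out[n+'E']=np.array(ps[0]['extrinsics'])
    m=eyes.cut_out('camera_head',ps[-1]);out[n+'m']=m[0]['mask'] if m else np.zeros((400,640),bool)
np.savez('head.npz',**out)
E
cat > fit.py <<'E'
import numpy as np,cv2
from scipy.optimize import differential_evolution as DE
D=np.load('head.npz')
def Rm(yaw,pit): # head x axis: horizontal heading yaw, lens looks along -x, down by pit => +x points up by pit
    cy,sy,c,s=np.cos(yaw),np.sin(yaw),np.cos(pit),np.sin(pit)
    x=np.array([c*cy,c*sy,s]);y=np.array([-sy,cy,0]);return np.column_stack([x,y,np.cross(x,y)])
def pr(n,X):
    E=D[n+'E'];c=X@E[:3,:3].T+E[:3,3];f=D[n+'K'];return np.column_stack([f[0]*c[:,0]/c[:,2]+f[2],f[1]*c[:,1]/c[:,2]+f[3]])
B=np.array([[a*30,b*31,c*28] for a in(-1,1) for b in(-1,1) for c in(-1,1)],float)
F=[([0,1,3,2],(-1,0,0)),([4,5,7,6],(1,0,0)),([0,1,5,4],(0,-1,0)),([2,3,7,6],(0,1,0)),([0,2,6,4],(0,0,-1)),([1,3,7,5],(0,0,1))]
ph=np.linspace(0,2*np.pi,40,endpoint=False)
def L(x):return np.column_stack([np.full(40,x),22*np.cos(ph),22*np.sin(ph)])
S=8;roi={'scene':(195,290,300,400),'top':(80,155,285,365)}
def labels(n,v):
    R=Rm(v[3],v[4]);T=lambda X:X@R.T+v[:3]
    E=D[n+'E'];cam=-E[:3,:3].T@E[:3,3];r0,r1,c0,c1=roi[n];k=4
    im=np.zeros(((r1-r0)*k,(c1-c0)*k),np.uint8)
    q=lambda X:np.round(((pr(n,T(X))-[c0,r0])*k+k/2-.5)*16).astype(np.int32)
    lens=cv2.convexHull(q(np.vstack([L(-30),L(-60)])))
    front=(R@[-1,0,0])@(cam-v[:3]-R@[-30,0,0])>0
    def dl():cv2.fillConvexPoly(im,lens,4,0,4)
    if not front:dl()
    lab={0:5,1:6,2:1,3:2,4:7,5:3}
    for i,(f,nn) in enumerate(F):
        nn=np.array(nn,float)
        if (R@nn)@(cam-T(B[f].mean(0)[None])[0])>0:cv2.fillConvexPoly(im,cv2.convexHull(q(B[f])),lab[i],0,4)
    if front:dl()
    return im[k//2::k,k//2::k]
def cost(v,full=False):
    tot=0
    for n in('scene','top'):
        r0,r1,c0,c1=roi[n];I=D[n][r0:r1,c0:c1];l=labels(n,v)
        near=cv2.dilate((l>0).astype(np.uint8),np.ones((7,7)))>0
        e=0;N=near.sum()
        for k in np.unique(l[near]):
            px=I[near&(l==k)];md=np.median(px,0);e+=np.minimum(np.abs(px-md).sum(1),120 if k else 60).sum()
            if k==4: e+=len(px)*max(0,md.sum()-150)
        tot+=e/N
    return tot
if __name__=='__main__':
    for sd in range(3):
        r=DE(cost,[(716,756),(-50,-10),(260,282),(-.6,.9),(.2,.65)],seed=sd,maxiter=120,popsize=14,tol=1e-6,polish=False)
        R=Rm(r.x[3],r.x[4]);print(r.fun,r.x.round(3),'focus',(r.x[:3]-160*R[:,0]).round(1))
E
python3 fit.py; nproc
```

```text
t: 24.8
eef_pos: [474.1, 312.7, 162.2]
tcp_rot: [-3.141, 0.0, 1.551]
ft_force: [0.5, 0.1, -0.1]
opening: 0.001
grip_force: 0.0
0.0008697554525176703 0.0 [474.07 312.66 162.18]
69.81759411734976 [ 7.38171e+02 -4.96330e+01  2.68654e+02 -1.05000e-01  3.92000e-01] focus [591.1 -34.2 207.6]
66.3353099504838 [ 7.39270e+02 -2.99360e+01  2.71143e+02  2.44000e-01  5.03000e-01] focus [603.3 -63.7 194. ]
66.09536323649588 [ 7.39074e+02 -3.05420e+01  2.71719e+02  2.42000e-01  4.98000e-01] focus [602.6 -64.2 195.2]
4
```

The grasp came up empty, so I'll find where the tube is now.

```bash
cat >> h.py <<'E'
def orange(p,r0,r1,c0,c1,nm,mn=8):
    h=cv2.cvtColor(p['pixels'],cv2.COLOR_RGB2HSV);m=((h[...,0]<22)&(h[...,1]>110)&(h[...,2]>60)).astype(np.uint8)
    z=np.zeros_like(m);z[r0:r1,c0:c1]=m[r0:r1,c0:c1]
    n,l,st,ce=cv2.connectedComponentsWithStats(z)
    for i in range(1,n):
        if st[i,4]>mn:print(nm,st[i].tolist(),ce[i])
    return l
E
python3 - <<'E'
from h import *
c=eyes.read_camera('wrist');s=eyes.read_camera('scene');p,R=tool();print(p,env.state()['opening'])
orange(c,0,380,200,450,'w',20);orange(s,150,220,355,435,'s')
for X in((474.2,312.8,124),(474.2,312.8,100),tuple(p)):print('proj',proj(c,X),proj(s,X))
for n,q in(('w',c),('s',s)):print(n,[(np.round(d['centre'],1).tolist(),round(d['score'],2)) for d in eyes.boxes_of('long_tube',q)][:4])
E
```

```text
[473.99 312.61 160.35] 0.003418009872463772
w [310, 190, 25, 55, 992] [322.19 214.18]
w [316, 295, 15, 57, 398] [322.8 326.1]
w [425, 328, 4, 15, 29] [426.9  334.45]
s [407, 166, 7, 10, 54] [409.94 170.74]
s [397, 176, 7, 10, 49] [399.94 180.37]
s [388, 180, 6, 9, 49] [390.47 183.78]
s [378, 182, 7, 10, 53] [381.17 186.53]
s [369, 185, 7, 10, 55] [371.58 189.2 ]
proj [np.float64(210.1800721299044), np.float64(322.6172418695145)] [np.float64(167.92282836118565), np.float64(409.64165686815124)]
proj [np.float64(200.06372775707092), np.float64(322.69400986032736)] [np.float64(173.92433294688811), np.float64(408.6085790484092)]
proj [np.float64(229.852364278447), np.float64(322.13744160193545)] [np.float64(158.53176356306318), np.float64(411.15999017574643)]
w [([198.1, 322.5], 0.87)]
s []
```

The tube still stands in its hole at the same pixels, so I'll open, go down again, close over a full call, and read the grip before lifting.

```bash
python3 -m inch '[[[0,0,0],0,0.2],[[0,0,0],0,0.2],[[0,0,0],0,0.2],[[0,0,0],0,0.2],[[0,0,0.1],0,0.2],[[0,0,0.25],0,0.2],[[0,0,0.3],0,0.2],[[0,0,0.25],0,0.2],[[0,0,0.15],0,0.2],[[0,0,0.05],0,0.2]]' && python3 -m inch '[[[0,0,0.01],0,1],[[0,0,0],0,1],[[0,0,0],0,1],[[0,0,0],0,1],[[0,0,0],0,1],[[0,0,0],0,1],[[0,0,0],0,1],[[0,0,0],0,1],[[0,0,0],0,1],[[0,0,0],0,1]]'
```

```text
t: 26.65
eef_pos: [474.1, 312.7, 94.3]
tcp_rot: [-3.141, 0.0, 1.551]
ft_force: [0.4, 0.4, 0.8]
opening: 0.403
grip_force: 0.0
t: 27.9
eef_pos: [474.2, 312.7, 94.4]
tcp_rot: [-3.142, 0.0, 1.551]
ft_force: [0.4, -0.6, 0.3]
opening: 0.004
grip_force: 0.0
```

Closed on nothing again, with no contact force. I'll map the pixels around the fingertips numerically.

```bash
python3 - <<'E'
from h import *
c=eyes.read_camera('wrist');s=eyes.read_camera('scene');p,R=tool();print(p,env.pinch_z)
h=cv2.cvtColor(c['pixels'],cv2.COLOR_RGB2HSV)
for r in range(150,380,6):
    l=''
    for q in range(250,400,3):
        H,S,V=h[r,q];l+='o' if H<22 and S>110 and V>60 else '#' if V<50 else '+' if V<110 else '.'
    print(r,l)
for X in((474.2,312.8,124),(474.2,312.8,100),(473.7,281,97),(473.7,281,73),tuple(p)):print('proj',np.round(proj(c,X),1))
orange(s,150,220,355,435,'s')
np.savez('w.npz',w=c['pixels'],s=s['pixels'])
E
```

```text
[474.2  312.73  94.38] -18.8
150 ................+++++++++++++++++.................
156 ..............++++++++++++++++++++................
162 ..............+++++++++++++++++++++...............
168 .............++++++++++++++++++++++...............
174 ............++++++++++++++++++++++++..............
180 ...........++++++++++++++++++++++++++.............
186 ..........+++++++++++++++++++++++++++++...........
192 ..................................................
198 .......................................+..........
204 .....................+.+.+++......................
210 ....................+++++++++.....................
216 ....................++++++++......................
222 ......+.............+oooooo+.......+..............
228 ...................+ooooooooo.....................
234 ...........++......ooo+ooo+oo..............+......
240 .+.........+......+ooo######o+.....+..............
246 ...+.......++.....+o#########+....................
252 .........+.+.......+##########............+.......
258 +.................+############+..................
264 ........+..++....+####
[... 667 characters left out ...]
#####################
342 ######################+oo+o#######################
348 ######################+oooo#######################
354 #######################oooo#######################
360 #######################oooo#######################
366 #######################oooo#######################
372 #######################++++#+++#+++++++++++#+#++++
378 ##+++####+++#+##+##+###+##+#####+##++++#+###++++++
proj [250.8 321.8]
proj [233.3 321.9]
proj [277.5 322.1]
proj [260.1 322.2]
proj [229.9 321.9]
s [407, 168, 7, 8, 42] [410.05 171.71]
s [397, 176, 6, 10, 48] [399.75 180.67]
s [388, 179, 6, 10, 49] [390.49 183.59]
s [378, 182, 7, 10, 53] [381.17 186.49]
s [369, 185, 7, 10, 49] [371.84 189.43]
```

The shut fingers cover the top of the cap without touching it. So the real fingertips sit about 30–35 mm above the reported TCP, which also agrees with the cover having been held near the top of its grip. I'll open, go about 31 mm lower, and close.

```bash
python3 -m inch '[[[0,0,0],0,0.1],[[0,0,0],0,0.1],[[0,0,0],0,0.1],[[0,0,0],0,0.1],[[0,0,0.1],0,0.1],[[0,0,0.2],0,0.1],[[0,0,0.2],0,0.1],[[0,0,0.02],0,0.1],[[0,0,0],0,1],[[0,0,0],0,1]]' && python3 -m inch '[[[0,0,0],0,1],[[0,0,0],0,1],[[0,0,0],0,1],[[0,0,0],0,1],[[0,0,-0.1],0,1],[[0,0,-0.25],0,1],[[0,0,-0.35],0,1],[[0,0,-0.35],0,1],[[0,0,-0.25],0,1],[[0,0,-0.08],0,1]]'
python3 - <<'E'
from h import *
c=eyes.read_camera('wrist');s=eyes.read_camera('scene');p,R=tool();print(p,env.state()['opening'])
orange(s,120,220,355,435,'s');orange(c,0,380,200,450,'w',20)
X=[474.2,312.8,112+p[2]-63];print('pred cap mid',X,proj(s,X),proj(c,X))
E
python3 - <<'E'
import sys;sys.path.insert(0,'.')
import os;os.chdir('.')
from fit import *
for sd in range(3):
    r=DE(cost,[(725,752),(-45,-15),(262,280),(-.05,.5),(.25,.62)],seed=sd+5,maxiter=200,popsize=20,tol=1e-8,polish=False)
    R=Rm(r.x[3],r.x[4]);print(r.fun,r.x.round(3),'focus',(r.x[:3]-160*R[:,0]).round(1))
b=r.x
for q in(.25,.3,.35,.4,.45,.5,.55,.6):
    r=DE(lambda v:cost([*v[:4],q]),[(725,752),(-45,-15),(262,280),(-.05,.5)],seed=1,maxiter=40,popsize=12,polish=False);print(q,r.fun.round(2),r.x.round(2))
E
```

```text
t: 29.25
eef_pos: [474.4, 312.8, 63.5]
tcp_rot: [3.141, -0.0, 1.552]
ft_force: [0.6, 1.1, 0.9]
opening: 0.298
grip_force: 0.0
t: 30.5
eef_pos: [474.5, 312.9, 147.2]
tcp_rot: [3.14, -0.001, 1.552]
ft_force: [-0.9, 0.9, -1.2]
opening: 0.192
grip_force: 30.0
[474.21 312.76 146.29] 0.19356854829676312
s [411, 145, 2, 9, 12] [411.5 149. ]
s [397, 176, 6, 10, 48] [399.75 180.67]
s [388, 180, 6, 9, 48] [390.5  183.69]
s [378, 182, 7, 10, 54] [381.22 186.46]
s [369, 185, 7, 10, 54] [371.61 189.28]
w [303, 241, 41, 65, 1992] [322.95 272.02]
w [362, 294, 7, 57, 285] [365.04 325.33]
w [279, 299, 6, 52, 201] [281.27 326.53]
w [311, 335, 23, 19, 339] [321.99 344.11]
pred cap mid [474.2, 312.8, np.float64(195.28996421261746)] [np.float64(149.22090261280772), np.float64(412.86094036634927)] [np.float64(267.63270674918834), np.float64(321.2740792743022)]
Still running in the background as job /tmp/bash_jobs.1000/3184aa237c66 (pid 1145). You'll get a notice when it ends.
```

Grasped: opening 0.19 is the 19 mm cap, and the tube rose with the tool. I'll check the fit job's output.

```bash
cat /tmp/bash_jobs.1000/3184aa237c66/stdout; kill -- -$(cat /tmp/bash_jobs.1000/3184aa237c66/pid); python3 - <<'E'
from fit import *
import time
from scipy.optimize import minimize
t=time.time();cost([739,-30.5,271.7,.242,.498]);print(time.time()-t)
for q in(.3,.36,.42,.46,.5,.54,.58):
    r=minimize(lambda v:cost([v[0],v[1],v[2],v[3]/50,q]),[739,-30.5,271.5,.242*50],method='Nelder-Mead',options=dict(maxfev=160,initial_simplex=np.array([[739,-30.5,271.5,12],[743,-30.5,271.5,12],[739,-27,271.5,12],[739,-30.5,268,12],[739,-30.5,271.5,16]])))
    print(q,round(r.fun,2),r.x.round(2),r.x[3]/50,round(time.time()-t))
# independent: lens dark centroid
for n in('scene','top'):
    r0,r1,c0,c1=roi[n];I=D[n][r0:r1,c0:c1].sum(2);m=(I<110).astype(np.uint8);k,l,st,ce=cv2.connectedComponentsWithStats(m)
    for i in range(1,k):
        if st[i,4]>15:print(n,st[i],ce[i]+[c0,r0])
    v=[739,-30.5,271.7,.242,.498];l=labels(n,v);yy,xx=np.nonzero(l==4);print('model lens',xx.min()+c0,yy.min()+r0,np.ptp(xx)+1,np.ptp(yy)+1,len(xx),xx.mean()+c0,yy.mean()+r0)
E
```

```text
t: 29.25
eef_pos: [474.4, 312.8, 63.5]
tcp_rot: [3.141, -0.0, 1.552]
ft_force: [0.6, 1.1, 0.9]
opening: 0.298
grip_force: 0.0
t: 30.5
eef_pos: [474.5, 312.9, 147.2]
tcp_rot: [3.14, -0.001, 1.552]
ft_force: [-0.9, 0.9, -1.2]
opening: 0.192
grip_force: 30.0
[474.21 312.76 146.29] 0.19356854829676312
s [411, 145, 2, 9, 12] [411.5 149. ]
s [397, 176, 6, 10, 48] [399.75 180.67]
s [388, 180, 6, 9, 48] [390.5  183.69]
s [378, 182, 7, 10, 54] [381.22 186.46]
s [369, 185, 7, 10, 54] [371.61 189.28]
w [303, 241, 41, 65, 1992] [322.95 272.02]
w [362, 294, 7, 57, 285] [365.04 325.33]
w [279, 299, 6, 52, 201] [281.27 326.53]
w [311, 335, 23, 19, 339] [321.99 344.11]
pred cap mid [474.2, 312.8, np.float64(195.28996421261746)] [np.float64(149.22090261280772), np.float64(412.86094036634927)] [np.float64(267.63270674918834), np.float64(321.2740792743022)]
0.020869731903076172
0.3 72.06 [737.01 -29.23 265.66  10.94] 0.21877996738726938 2
0.36 69.15 [736.69 -29.66 266.94  12.23] 0.24460457282553777 4
0.42 67.76 [738.63 -30.29 270.4   11.91] 0.2381659723479509 6
0.46 66.93 [739.08 -30.06 270.37  12.23] 0.24461332163610616 8
0.5 66.65 [738.79 -30.58 271.41  12.26] 0.2452227939421782 10
0.54 67.2 [739.11 -30.38 272.22  12.06] 0.2411742239727053 12
0.58 68.03 [740.13 -30.74 274.35  12.22] 0.2444133320462867 14
scene [29 23 11 16 54] [332.94444444 223.7037037 ]
model lens 328 219 12 19 62 331.8709677419355 225.48387096774195
top [ 38  46  15  12 124] [329.99193548 131.86290323]
model lens 321 124 18 14 185 329.627027027027 131.13513513513513
```

The fit puts the head at about (739,-30,270), yaw 0.243, pitch about 0.48. That gives a focus near (601,-65,196). The moves can't tilt the tool, so I'll pivot the tube in the grip: its lower part pushes against the inner face of the fixed rack post, y≈341.

```bash
python3 -m inch '[[[0.12,0,0],0,1],[[0.15,0,0],0,1],[[0.13,0,0],0,1],[[0.12,0,0],0,1],[[0.1,0,0],0,1],[[0.1,0,0],0,1],[[0.1,0,0],0,1],[[0.07,0,0],0,1],[[0.03,0,0],0,1],[[0,0,0],0,1]]'
python3 - <<'E'
from h import *
p,R=tool();st=env.state();print(p,st['opening'],st['ft_force'])
s=eyes.read_camera('scene');c=eyes.read_camera('wrist')
for k in('long_tube','long_tube_mid'):
    for n,q in(('s',s),('w',c)):print(k,n,[(np.round(d['centre'],1).tolist(),round(d['score'],2)) for d in eyes.spot_point(k,q)][:3])
th=.48;P=p+[0,0,49];d=np.array([0,np.sin(th),np.cos(th)])
for a in(-102,-46,10):print('pred',a,np.round(proj(s,P+d*a),1),'upright',np.round(proj(s,P+np.array([0,0,1])*a),1),'w',np.round(proj(c,P+d*a),1))
orange(s,120,220,355,435,'s');orange(c,0,400,200,450,'w',20)
plan((540,0,200),-80,20)
E
```

```text
t: 31.85
eef_pos: [475.4, 368.1, 146.1]
tcp_rot: [3.141, -0.0, 1.552]
ft_force: [-0.1, -3.7, -0.2]
opening: 0.194
grip_force: 30.0
[475.36 368.11 146.09] 0.1937476788807758 [-0.07 -3.73 -0.24]
long_tube s [([171.1, 414.0], 0.69), ([242.5, 447.5], 0.26)]
long_tube w [([262.0, 325.2], 0.71)]
long_tube_mid s [([160.3, 418.7], 0.72)]
long_tube_mid w [([271.3, 320.3], 0.78)]
pred -102 [172.2 411.3] upright [170.7 423.9] w [265.9 323.3]
pred -46 [157.2 421. ] upright [156.6 426.7] w [266.9 322.6]
pred 10 [141.5 431. ] upright [141.6 429.7] w [268.7 321.4]
s [424, 141, 6, 9, 36] [426.75 145.19]
s [397, 176, 7, 10, 55] [399.76 180.35]
s [388, 179, 6, 10, 52] [390.4  183.38]
s [379, 182, 6, 10, 49] [381.37 186.51]
s [369, 185, 7, 10, 51] [371.59 189.22]
w [303, 262, 41, 44, 1363] [323.11 284.59]
w [362, 300, 7, 51, 244] [364.95 327.61]
w [279, 302, 5, 49, 167] [281.3  327.31]
w [312, 336, 21, 39, 717] [322.17 354.75]
[-0.306, 0.06, -0.045] -0.8
[-0.309, 0.038, -0.045] -0.8
[-0.311, 0.017, -0.045] -0.8
[-0.311, -0.005, -0.045] -0.8
[-0.31, -0.027, -0.045] -0.8
[-0.308, -0.048, -0.045] -0.8
[-0.303, -0.07, -0.045] -0.8
[-0.298, -0.091, -0.045] -0.8
[-0.291, -0.111, -0.045] -0.8
[-0.282, -0.131, -0.045] -0.8
[-0.272, -0.151, -0.045] -0.8
[-0.261, -0.169, -0.045] -0.8
[-0.249, -0.187, -0.045] -0.8
[-0.235, -0.204, -0.045] -0.8
[-0.22, -0.22, -0.045] -0.8
[-0.205, -0.235, -0.045] -0.8
[-0.188, -0.248, -0.045] -0.8
[-0.17, -0.261, -0.045] -0.8
[-0.151, -0.272, -0.045] -0.8
[-0.132, -0.282, -0.045] -0.8
```

Tilted: the scene camera puts the bottom at (171,414) against a predicted (172,411); upright would be column 424. I'll back off, rise, and travel while turning.

```bash
python3 -m inch '[[[-0.2,0,0],0,1],[[0,0,-0.3],0,1],[[0,0,-0.5],0,1],[[-0.28,0.04,0],-1,1],[[-0.29,0.02,0],-1,1],[[-0.28,-0.01,0],-1,1],[[-0.28,-0.03,0],-1,1],[[-0.28,-0.06,0],-1,1],[[-0.27,-0.08,0],-1,1],[[-0.27,-0.1,0],-1,1]]' && python3 -m inch '[[[-0.25,-0.13,0],-1,1],[[-0.24,-0.15,0],-1,1],[[-0.23,-0.17,0],-1,1],[[-0.21,-0.19,0],-1,1],[[-0.2,-0.21,0],-1,1],[[-0.18,-0.22,0],-1,1],[[-0.16,-0.24,0],-1,1],[[-0.14,-0.25,0],-1,1],[[-0.11,-0.26,0],-1,1],[[-0.09,-0.27,0],-1,1]]'
python3 - <<'E'
from h import *
p,R=tool();print(p,env.state()['opening'])
a=.243+np.pi
plan((555,-50,190),-np.degrees((a-env.state()['tcp_rot'][2])%(2*np.pi)),8)
E
```

```text
t: 33.4
eef_pos: [490.7, 236.7, 194.2]
tcp_rot: [3.141, -0.0, 2.165]
ft_force: [0.5, 1.1, -0.8]
opening: 0.189
grip_force: 30.0
t: 34.65
eef_pos: [512.3, 67.1, 194.2]
tcp_rot: [3.141, 0.001, 3.038]
ft_force: [-0.0, -0.2, -0.4]
opening: 0.192
grip_force: 30.0
[512.34  67.08 194.2 ] 0.19200295304523998
[-0.114, -0.233, 0.009] -0.497
[-0.103, -0.238, 0.009] -0.497
[-0.093, -0.242, 0.009] -0.497
[-0.082, -0.246, 0.009] -0.497
[-0.072, -0.25, 0.009] -0.497
[-0.061, -0.252, 0.009] -0.497
[-0.05, -0.255, 0.009] -0.497
[-0.039, -0.257, 0.009] -0.497
```

```bash
python3 -m inch '[[[-0.11,-0.23,0.01],-0.5,1],[[-0.1,-0.24,0.01],-0.5,1],[[-0.09,-0.24,0.01],-0.5,1],[[-0.08,-0.25,0.01],-0.5,1],[[-0.07,-0.25,0.01],-0.5,1],[[-0.06,-0.25,0.01],-0.5,1],[[-0.05,-0.25,0.01],-0.5,1],[[-0.04,-0.25,0],-0.5,1],[[0,0,0],0,1],[[0,0,0],0,1]]'
cat > meas.py <<'E'
from h import *
p,R=tool();st=env.state();print(p,st['tcp_rot'],st['opening'],st['t'])
s=eyes.read_camera('scene');c=eyes.read_camera('wrist');t=eyes.read_camera('top')
for k in('long_tube','long_tube_mid','camera_head'):
    for n,q in(('s',s),('w',c),('t',t)):
        print(k,n,[(np.round(d['centre'],1).tolist(),round(d['score'],2)) for d in eyes.spot_point(k,q)][:3])
P=p+[0,0,49];u=R[:,0]
for th in(.3,.4,.48,.56):
    d=u*np.sin(th)+np.array([0,0,np.cos(th)])
    print('th',th,*[(a,'s',np.round(proj(s,P+d*a),1).tolist(),'w',np.round(proj(c,P+d*a),1).tolist()) for a in(-102,-46,0,10)])
orange(s,120,280,270,430,'s');orange(c,0,400,200,450,'w',20)
np.savez('m.npz',s=s['pixels'],w=c['pixels'],t=t['pixels'])
d=eyes.cut_out('long_tube',s)
if d:
    m=d[0]['mask'].astype(np.uint8);q=cv2.findNonZero(m);print('mask',d[0]['score'],m.sum(),cv2.minAreaRect(q),cv2.fitLine(q,2,0,.01,.01).ravel())
E
python3 meas.py
```

```text
t: 35.9
eef_pos: [553.5, -48.2, 189.9]
tcp_rot: [3.141, 0.0, -2.9]
ft_force: [-0.9, -0.1, 0.6]
opening: 0.193
grip_force: 30.0
[553.53 -48.24 189.87] [ 3.14  0.   -2.9 ] 0.19287164777322996 35.9
long_tube s [([227.0, 322.3], 0.82)]
long_tube w [([259.1, 320.5], 0.64)]
long_tube t [([160.1, 262.4], 0.74)]
long_tube_mid s [([208.9, 315.6], 0.84)]
long_tube_mid w [([270.5, 319.2], 0.85)]
long_tube_mid t []
camera_head s [([230.5, 351.3], 0.87)]
camera_head w []
camera_head t [([113.6, 323.2], 0.78), ([229.4, 234.1], 0.48), ([160.1, 260.2], 0.28)]
th 0.3 (-102, 's', [226.5, 317.3], 'w', [242.4, 324.3]) (-46, 's', [208.6, 313.1], 'w', [253.9, 324.6]) (0, 's', [193.1, 309.4], 'w', [269.0, 325.0]) (10, 's', [189.7, 308.6], 'w', [273.5, 325.1])
th 0.4 (-102, 's', [227.8, 319.6], 'w', [255.6, 324.3]) (-46, 's', [209.1, 314.1], 'w', [261.4, 324.6]) (0, 's', [193.1, 309.4], 'w', [269.0, 325.0]) (10, 's', [189.6, 308.4], 'w', [271.3, 325.1])
th 0.48 (-102, 's', [228.6, 321.5], 'w', [266.3, 324.3]) (-46, 's', [209.4, 314.9], 'w', [267.5, 324.6]) (0, 's', [193.1, 309.4], 'w', [269.0, 325.0]) (10, 's', [189.6, 308.2], 'w', [269.5, 325.1])
th 0.56 (-102, 's', [229.1, 323.2], 'w', [277.1, 324.3]) (-46, 's', [209.6, 315.7], 'w', [273.6, 324.6]) (0, 's', [193.1, 309.4], 'w', [269.0, 325.0]) (10, 's', [189.5, 308.0], 'w', [267.7, 325.1])
s [397, 176, 7, 10, 48] [400.04 180.17]
s [388, 180, 6, 9, 44] [390.61 183.75]
s [379, 182, 6, 10, 46] [381.24 186.67]
s [369, 186, 6, 9, 42] [371.86 189.69]
s [310, 190, 7, 11, 65] [312.51 195.25]
w [304, 262, 40, 44, 1361] [323.02 284.47]
w [362, 299, 6, 52, 180] [365.08 326.59]
w [279, 303, 5, 48, 150] [281.31 327.12]
mask 0.77 269 ((315.79412841796875, 210.1764678955078), (41.47359085083008, 7.276068687438965), 75.96376037597656) [  0.25   0.97 316.   210.13]
```

```bash
python3 - <<'E'
import numpy as np
m=np.load('m.npz')['s'].astype(int);h=np.load('head.npz')['scene']
d=np.abs(m-h).sum(2).astype(int)
for r in range(184,234,2):print(r,' '.join('%3d'%x for x in m[r,300:336].sum(1)))
print()
for r in range(200,234,2):print(r,' '.join('%3d'%x for x in d[r,300:336]))
E
```

```text
184 257 200 177 150 122 127 135 112  65  39  48  48  38  34  27  42  18   2  82 275 403 425 425 426 425 425 426 428 428 426 419 419 425 423 428 433
186 185 129  93  68  25  44  73  56  50 118 207 123  48  35  36  42   0  11 108 312 405 427 428 428 422 425 426 424 428 431 431 428 425 424 421 420
188 340 274 130  40  19  28  13  10  34 123 275 184  52  28  30  30  15   4 137 377 432 430 425 419 427 431 431 428 430 427 427 431 427 415 421 422
190 412 376 214  55  19  17   6   2  15  67 205 170 125 136 109  66  18  19 175 382 427 429 419 422 424 424 427 424 416 416 419 421 423 427 424 423
192 423 413 259  85  28   0   4  12  12  46 130 152 146 156 142  84  40  41 209 395 429 437 437 432 428 429 429 430 425 427 428 427 427 425 428 428
194 428 419 305 142  30  16  16  26  15  55 122 147 158 148 150 124  67 105 286 405 434 434 431 430 428 428 431 431 428 421 425 423 429 430 427 428
196 427 421 386 255 100   5  11  24  16  49 125 159 154 156 141 130 103 185 390 435 436 436 434 431 428 427 427 426 426 426 428 425 424 429 428 428
198 423 422 419 337 203  85   9  15  30  58 114 140 146 166 168 
[... 4416 characters left out ...]
  30  26  19  21  20  16  26  45 106  97  87  70  69  75  55   4  13  11   9   8   4   6  12   8   3  10  12
226 173 162  91  33  26  20  24  35  72 131  97  84  69  31  17  18  21  75 109  97  74  67  73  76  11   9   8  11   9  10   4   2   9  10   7   8
228 169 169 163  97  84  82 131 156 164 172 169 168 158  92  70  35  22  32  84 100  87  69  66  67  23   6  12   6  16   4   1   5   2   7  11   3
230 174 173 173 172 173 174 172 170 176 171 168 172 168 167 164 139  57  29  23  30  33  34  20   0  10  11   9  13   9   3  14  12  15   3   2   7
232 175 171 174 170 170 170 166 168 174 176 171 173 169 170 171 166 167 145  47  12   4   9  10  11   9  11  11   8  11   4   8   4   8   3   1   4
```

The body edges in the scene picture give a lean of only about 0.34 rad, with the tube slid about 8 mm along the pads. I'll push it again, lower down for a longer lever, against the near post's +x face at x≈494.5, y≈153.

```bash
python3 -m inch '[[[0,0.3,0],0,1],[[0,0.5,0.1],0,1],[[0,0.6,0.1],0,1],[[-0.03,0.6,0.1],0,1],[[-0.03,0.6,0.1],0,1],[[0,0.45,0.1],0,1],[[0,0.23,0.08],0,1],[[0.2,0.05,0],0,1],[[0.25,0.06,0],0,1],[[0.15,0.04,0],0,1]]' && python3 -c "
from h import *
p,R=tool();print(p,env.state()['ft_force']);go((455.5,143.5,155))"
```

```text
t: 37.8
eef_pos: [471.9, 142.9, 155.3]
tcp_rot: [-3.141, 0.0, -2.9]
ft_force: [0.6, -0.2, -0.3]
opening: 0.197
grip_force: 30.0
[471.85 142.86 155.29] [ 0.6  -0.21 -0.32]
tool shift units [0.26 0.08 0.  ]
```

```bash
python3 -m inch '[[[0.06,0.02,0],0,1],[[0.06,0.02,0],0,1],[[0.06,0.02,0],0,1],[[0.05,0.01,0],0,1],[[0.03,0.01,0],0,1],[[0,0,0],0,1]]' 2>&1 | tail -1; python3 -m inch '[[[0.06,0.02,0],0,1],[[0.06,0.02,0],0,1],[[0.06,0.02,0],0,1],[[0.05,0.01,0],0,1],[[0.03,0.01,0],0,1],[[0,0,0],0,1],[[0,0,0],0,1],[[-0.1,-0.03,0],0,1],[[-0.3,-0.08,0],0,1],[[-0.4,-0.1,0],0,1]]'
cat > edge.py <<'E'
from h import *
from scipy.optimize import least_squares
def edge(o,w=None):
    """centre of tube body per row in scene picture, by difference with the head.npz background, then fit theta & offset along -u"""
p,R=tool();st=env.state();print(p,st['tcp_rot'],st['opening'],st['t'])
ps=[eyes.read_camera('scene') for _ in range(3)];s=ps[0];I=np.mean([q['pixels'].astype(float) for q in ps],0)
d=eyes.cut_out('long_tube',ps[-1])
if d:
    m=d[0]['mask'].astype(np.uint8);q=cv2.findNonZero(m);print('mask',d[0]['score'],m.sum(),cv2.minAreaRect(q),cv2.fitLine(q,2,0,.01,.01).ravel())
for k in('long_tube','long_tube_mid'):print(k,[(np.round(x['centre'],1).tolist(),round(x['score'],2)) for x in eyes.spot_point(k,ps[-1])][:2])
u=R[:,0]
for th in(.3,.4,.5,.6):
    v=u*np.sin(th)+np.array([0,0,np.cos(th)]);P=p+[0,0,49]
    a,b=np.array(proj(s,P-v*102)),np.array(proj(s,P-v*16));print(th,'bottom',a.round(1),'body top',b.round(1),'slope',((a-b)[1]/(a-b)[0]).round(3))
g=I.sum(2);r=int(proj(s,p+[0,0,5])[0]);c=int(proj(s,p)[1])
for y in range(r-14,r+28,3):print(y,c-10,' '.join('%3d'%x for x in g[y,c-10:c+26]))
E
python3 edge.py
```

```text
$: bad value
t: 39.05
eef_pos: [506.4, 143.7, 154.8]
tcp_rot: [3.141, -0.002, -2.899]
ft_force: [-0.5, -0.0, 0.1]
opening: 0.191
grip_force: 30.0
[506.36 143.74 154.8 ] [ 3.14 -0.   -2.9 ] 0.19123716129030713 39.05
mask 0.75 185 ((372.7558898925781, 187.13290405273438), (36.669925689697266, 6.152671813964844), 79.87532806396484) [  0.2    0.98 372.94 185.78]
long_tube [([202.9, 379.6], 0.71)]
long_tube_mid [([186.7, 376.4], 0.61)]
0.3 bottom [201.8 372.1] body top [175.5 367.9] slope 0.16
0.4 bottom [202.8 374.6] body top [175.6 368.3] slope 0.231
0.5 bottom [203.5 377. ] body top [175.7 368.7] slope 0.299
0.6 bottom [203.9 379.3] body top [175.7 369. ] slope 0.365
168 355  17  35 175 381 434 409 247  68  21   4   6   9  14  33  89 119 121 111  64  33  41 127 142 131 111  90  88  95  87  93  92  88  99  98  97  94
171 355  40  93 208 378 436 414 254  79   9  22  18  16   3  67 129 161 156 146 107 108 272 403 431 428 412 408 385 375 338 315 272 198 159 130 105  92
174 355 388 390 398 402 407 399 287 128  35  12  23  14  21  74 135 151 162 166 170 238 403 441 441 443 446 447 445 444 44
[... 1001 characters left out ...]
 264 252 245 236 234 253 304 343 363 359 321 281 289 348 376 412 437 441 442 436 423 406 384
198 355 449 435 317 219 199 194 200 194 196 205 222 254 362 379 324 281 267 261 244 264 302 331 341 338 299 306 355 352 327 285 265 257 253 249 249 248
201 355 400 335 240 201 196 196 213 201 199 216 229 235 272 290 305 304 302 286 271 257 265 298 322 325 312 269 250 246 247 247 247 249 246 246 252 251
204 355 322 297 228 200 199 197 197 196 200 220 213 220 225 231 231 236 239 247 249 242 243 273 306 322 319 281 254 252 249 250 250 253 250 251 250 249
207 355 315 272 219 194 194 200 197 196 198 218 225 228 229 232 238 244 250 248 250 249 251 248 248 249 252 254 250 249 250 251 251 246 250 250 255 252
```

```bash
python3 - <<'E'
from h import *
c=eyes.read_camera('wrist');p,R=tool();I=c['pixels'].astype(int)
W0=np.load('m.npz')['w'].astype(int)
print('row: now(col 316,323,330 rgb) | before push2')
for r in range(226,312,4):print(r,I[r,316],I[r,323],I[r,330],'|',W0[r,316],W0[r,323],W0[r,330])
orange(c,0,400,200,450,'w',20)
print('spots',[(k,[(np.round(d['centre'],1).tolist(),round(d['score'],2)) for d in eyes.spot_point(k,c)][:1]) for k in('long_tube','long_tube_mid')])
T=lambda x,z:proj(c,p+R@np.array([x,0,-z]))[0]
for th in(.3,.4,.5):
  for o in(0,8,16):
    f=lambda r,a:T(-o+a*np.sin(th)+r*np.cos(th),49+a*np.cos(th)-r*np.sin(th))
    print(th,o,'bot near',f(8,-102).round(),'bot far',f(-8,-102).round(),'cap low near',f(9.5,-12).round(),'cap top near',f(9.5,12).round(),'top far',f(-9.5,12).round())
for r in (230,240,250):print(r,' '.join(str(x) for x in I[r,296:352:3].sum(1)))
E
```

```text
row: now(col 316,323,330 rgb) | before push2
226 [182 172 161] [178 179 163] [181 175 163] | [180 172 162] [182 177 164] [180 178 166]
230 [176 180 170] [177 171 159] [179 171 159] | [176 165 153] [181 175 163] [182 180 168]
234 [177 176 164] [179 172 159] [175 167 155] | [180 177 165] [180 172 161] [181 175 164]
238 [178 173 162] [181 176 163] [177 174 163] | [179 172 160] [177 178 166] [178 170 161]
242 [179 172 159] [180 180 169] [177 169 159] | [177 170 162] [177 170 162] [179 174 163]
246 [177 171 159] [175 172 158] [177 173 162] | [178 172 162] [180 178 164] [177 176 179]
250 [177 171 162] [177 168 156] [180 170 159] | [177 169 159] [152 148 136] [178 183 174]
254 [179 172 160] [172 165 152] [178 179 166] | [120 116 109] [77 74 68] [116 118 115]
258 [179 177 163] [163 159 148] [179 169 158] | [65 64 58] [73 70 61] [64 65 59]
262 [110 110 103] [70 68 60] [153 152 142] | [83 73 63] [72 47 38] [80 71 60]
266 [70 58 47] [68 42 30] [67 53 42] | [70 42 32] [75 39 25] [61 35 23]
270 [91 44 20] [116  57  24] [102  54  34] | [113  53  23] [124  58  28] [120  54  28]
274 [127  60  28] [1
[... 1510 characters left out ...]
near 251.0 top far 294.0
0.4 8 bot near 255.0 bot far 276.0 cap low near 262.0 cap top near 267.0 top far 309.0
0.4 16 bot near 264.0 bot far 285.0 cap low near 276.0 cap top near 282.0 top far 324.0
0.5 0 bot near 259.0 bot far 280.0 cap low near 251.0 cap top near 248.0 top far 291.0
0.5 8 bot near 268.0 bot far 289.0 cap low near 265.0 cap top near 264.0 top far 307.0
0.5 16 bot near 277.0 bot far 298.0 cap low near 278.0 cap top near 279.0 top far 322.0
230 521 516 508 521 506 530 533 524 534 507 498 503 524 515 529 532 520 514 518
240 374 103 120 189 513 526 512 506 526 521 509 507 508 510 526 253 124 114 333
250 100 102 101 199 507 516 519 505 513 501 499 512 493 506 516 249 98 111 107
```

Wrist fit: the lean is now about 0.41 with the cap ~9 mm off pad centre, still gripped at 30 N. One more gentle push, about 6 mm deeper, then back off.

```bash
python3 -m inch '[[[0.3,0.07,0],0,1],[[0.3,0.07,0],0,1],[[0.12,0.03,0],0,1],[[0.08,0.02,0],0,1],[[0.06,0.02,0],0,1],[[0.05,0.01,0],0,1],[[0,0,0],0,1],[[-0.15,-0.04,0],0,1],[[-0.4,-0.1,0],0,1],[[-0.5,-0.1,-0.1],0,1]]'
python3 - <<'E'
from h import *
c=eyes.read_camera('wrist');p,R=tool();I=c['pixels'].astype(int)
for r in range(246,290,3):print(r,I[r,316],I[r,323],I[r,330])
plan((560,-68,186),0,10)
E
```

```text
t: 40.75
eef_pos: [515.2, 144.5, 160.6]
tcp_rot: [3.141, -0.002, -2.899]
ft_force: [1.3, -0.1, -0.3]
opening: 0.191
grip_force: 30.0
246 [178 176 163] [178 171 159] [177 168 158]
249 [174 174 163] [178 176 164] [178 176 164]
252 [176 176 166] [179 171 160] [176 173 163]
255 [181 175 161] [174 171 159] [178 174 164]
258 [175 172 161] [178 174 163] [176 172 161]
261 [175 170 158] [174 175 160] [175 167 156]
264 [175 166 158] [177 170 162] [175 167 157]
267 [158 156 151] [108  97  86] [170 165 154]
270 [81 53 44] [111  55  32] [98 71 61]
273 [120  58  32] [123  57  28] [115  51  24]
276 [118  55  22] [122  58  27] [118  57  27]
279 [122  56  28] [122  57  27] [121  58  27]
282 [122  56  27] [117  51  24] [118  52  23]
285 [119  56  24] [122  56  27] [119  54  21]
288 [126  57  28] [122  55  21] [126  59  29]
[0.019, -0.36, -0.041] 0.0
[0.019, -0.36, -0.041] 0.0
[0.019, -0.36, -0.041] 0.0
[0.019, -0.36, -0.041] 0.0
[0.019, -0.36, -0.041] 0.0
[0.019, -0.36, -0.041] 0.0
[0.019, -0.36, -0.041] 0.0
[0.019, -0.36, -0.041] 0.0
[0.019, -0.36, -0.041] 0.0
[0.019, -0.36, -0.041] 0.0
```

The tube's bottom is now hidden behind the cap in the wrist view, which means a lean of at least ~0.47 and a grip still firm. On to the focus.

```bash
python3 -m inch '[[[0,-0.2,-0.1],0,1],[[0,-0.4,-0.1],0,1],[[-0.01,-0.5,-0.1],0,1],[[-0.01,-0.55,-0.1],0,1],[[-0.01,-0.55,-0.02],0,1],[[-0.01,-0.55,0],0,1],[[-0.01,-0.45,0],0,1],[[0,-0.3,0],0,1],[[0,-0.16,0],0,1],[[0,-0.06,0],0,1]]'
cat > fin.py <<'E'
from h import *
from scipy.optimize import least_squares
p,R=tool();st=env.state();print(p,st['tcp_rot'],st['opening'],st['t'])
ps=[eyes.read_camera('scene') for _ in range(2)];s=ps[0];I=np.mean([q['pixels'].astype(float) for q in ps],0)
u=R[:,0]
def ax(th,o,a,side=0):
    v=u*np.sin(th)+np.array([0,0,np.cos(th)]);return p-o*u+np.array([0,0,49])+v*a
g=I.sum(2);D=np.load('head.npz')['scene'].sum(2)
b=np.array(proj(s,ax(.48,10,-102)));t=np.array(proj(s,ax(.48,10,-14)));print('pred bottom',b,'body top',t)
for y in range(int(t[0])-6,int(b[0])+6,2):
    x=int(t[1]+(b-t)[1]/(b-t)[0]*(y-t[0]));print(y,x-9,' '.join('%3d'%q for q in g[y,x-9:x+14]))
for th in(.3,.4,.5,.6):
    for o in(0,10):
        a,c=np.array(proj(s,ax(th,o,-102))),np.array(proj(s,ax(th,o,-14)));print(th,o,'bottom',a.round(1),'top',c.round(1),'slope',((a-c)[1]/(a-c)[0]).round(3))
for k in('long_tube','long_tube_mid'):print(k,[(np.round(x['centre'],1).tolist(),round(x['score'],2)) for x in eyes.spot_point(k,ps[-1])][:2])
print('focus px',proj(s,(601.2,-64.5,196.1)),'pred mid px',proj(s,ax(.48,10,-46)),'pred mid',ax(.48,10,-46))
E
python3 fin.py
```

```text
t: 42.05
eef_pos: [571.0, -71.5, 186.2]
tcp_rot: [3.141, -0.0, -2.899]
ft_force: [-1.3, -0.2, -0.3]
opening: 0.189
grip_force: 30.0
[571.01 -71.47 186.21] [ 3.14 -0.   -2.9 ] 0.18921683818288892 42.05
pred bottom [239.57 318.59] body top [208.88 307.96]
202 296 333 174  27   8  18   4  11  42 110 153 163 160 156 140  98  54 174 377 426 431 433 431 431
204 297 274 111  14  14  12  21  28  93 144 155 162 154 150 132 119 269 406 436 439 439 442 439 438
206 297 380 227  63  20  29   9  38  92 143 161 166 173 163 145 166 329 425 446 449 446 443 434 433
208 298 383 290 176  81  19  20  81 137 166 187 212 214 234 278 377 422 432 429 442 446 445 438 430
210 299 420 423 345 205 103 208 305 293 302 319 342 382 386 385 402 414 410 415 428 441 444 436 435
212 300 409 409 398 347 354 389 362 348 364 373 382 383 372 377 401 410 411 412 411 416 420 426 427
214 300 330 385 408 412 413 410 400 342 312 319 335 361 372 365 397 408 409 405 387 380 416 426 430
216 301 290 342 378 400 407 404 356 316 334 363 385 389 375 365 389 380 326 290 380 423 433 434 430
218 302 269 256 274 317 344 350 287 300 346 37
[... 1390 characters left out ...]
304.9] slope 0.247
0.3 10 bottom [237.4 314.4] top [208.6 307.4] slope 0.244
0.4 0 bottom [236.4 314.3] top [206.5 305.2] slope 0.304
0.4 10 bottom [238.7 316.8] top [208.8 307.7] slope 0.302
0.5 0 bottom [237.4 316.5] top [206.6 305.5] slope 0.359
0.5 10 bottom [239.8 319. ] top [208.9 308. ] slope 0.357
0.6 0 bottom [238.1 318.7] top [206.7 305.8] slope 0.411
0.6 10 bottom [240.4 321.2] top [209.  308.3] slope 0.41
long_tube [([234.5, 319.1], 0.77), ([205.9, 369.7], 0.19)]
long_tube_mid [([219.2, 316.4], 0.58)]
focus px [np.float64(219.7983044583981), np.float64(311.66413158659515)] pred mid px [np.float64(220.23656446861528), np.float64(311.89405780629016)] pred mid [601.34 -63.97 194.4 ]
```

The body edges now match the model: slope ~0.35 means a lean of about 0.48, and the centreline at row 228 is 314.8 against 314.6. The tube's middle is at about (601,-64,195), within about 2 mm of the fitted focus. I'll check the cover, then hand in.

```bash
python3 - <<'E'
from h import *
s=eyes.read_camera('scene')
print([(np.round(d['centre'],1).tolist(),round(d['score'],2)) for d in eyes.spot_point('cover',s)][:4],proj(s,(478,-278,158)))
print([(np.round(d['centre'],1).tolist(),round(d['score'],2)) for d in eyes.spot_point('camera_head',s)][:1],env.state()['grip_force'],env.state()['t'])
print(env.job_done())
E
```

```text
[([221.5, 219.8], 0.81), ([144.3, 379.7], 0.81), ([194.1, 209.7], 0.65)] [np.float64(224.06922859639897), np.float64(215.72522269867932)]
[([233.1, 350.6], 0.89)] 29.990955591201782 42.4
the job is handed in; nothing more can be done
None
```

I handed the job in at 42.4 s: the cover hangs released over the rail near mid-bar, and the long tube is held cap-up within about 2 mm of the estimated focus, leaning about 0.48 rad to match my fit of the camera's pitch (good to about ±0.03 rad).

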